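# Pack the model cars into the foam-lined carry case

### The job

Pack every model car from the sloped sorting tray into the foam-lined carry case: each car goes wheels down into a foam cutout of its own and is pressed in until it is fully home on the cutout's floor. When all of them are in, close the case's lid completely, and leave the other things on the desk where they are.

Things in the scene. Friction and masses are not known exactly. Their poses are not given: they have to be found in the camera images.
- car0: white die-cast model car, blue roof bar, 77 long x 34 wide x 28 high (mm); None if absent. Origin at the centre of its underside (wheels), y along its length, z up through the roof. Body to grip 32 wide, 6 to 25 mm above the origin; the roof to press on is at 25. All alike, 30 to 65 g, any fits any cutout. Starts lengthways along the slope in a tray lane, near its middle, pitched with the slope
- car1: white die-cast model car, blue roof bar, 77 long x 34 wide x 28 high (mm); None if absent. Origin at the centre of its underside (wheels), y along its length, z up through the roof. Body to grip 32 wide, 6 to 25 mm above the origin; the roof to press on is at 25. All alike, 30 to 65 g, any fits any cutout. Starts lengthways along the slope in a tray lane, near its middle, pitched with the slope
- car2: white die-cast model car, blue roof bar, 77 long x 34 wide x 28 high (mm); None if absent. Origin at the centre of its underside (wheels), y along its length, z up through the roof. Body to grip 32 wide, 6 to 25 mm above the origin; the roof to press on is at 25. All alike, 30 to 65 g, any fits any cutout. Starts lengthways along the slope in a tray lane, near its middle, pitched with the slope
- car3: white die-cast model car, blue roof bar, 77 long x 34 wide x 28 high (mm); None if absent. Origin at the centre of its underside (wheels), y along its length, z up through the roof. Body to grip 32 wide, 6 to 25 mm above the origin; the roof to press on is at 25. All alike, 30 to 65 g, any fits any cutout. Starts lengthways along the slope in a tray lane, near its middle, pitched with the slope
- tray: fixed light wooden sloped sorting tray, 130 deep (x) x 282 wide (y) mm; origin under its middle at desk height, x pointing up the slope. Floor sloped 0.22 rad, 28 above the origin at the middle. Four lanes along x, centres at y = -99, -33, 33, 99. Lanes are 48 wide between rails 18 wide; rails and end lips stand 10 above the floor: fingers can straddle a car above them
- case: fixed carry case, grey tub 150 deep (x) x 280 wide (y) mm with dark foam; origin under its middle at desk height, x away from the robot, lid hinge at the +x rim. Foam top 30 above the origin, tub rim 31. Four cutouts side by side along y at a pitch of 62, their length along x. A car does not sink in by its own weight: the foam grips it, and it takes a push of about 6 to 20 N on the roof
- cutout0 (a point): centre of the yellow floor of foam cutout 0 (y = -93 mm in the case); axes as the case's, x along the cutout. 18 mm deep, 80 long (88 at the mouth), 29 wide (37 at the mouth; bevel 6 deep): the springy long foam cheeks give 1.5 mm each for a car body. Fully home, the car's wheels stand on this floor and its roof is 7 mm above the foam
- cutout1 (a point): centre of the yellow floor of foam cutout 1 (y = -31 mm in the case); axes as the case's, x along the cutout. 18 mm deep, 80 long (88 at the mouth), 29 wide (37 at the mouth; bevel 6 deep): the springy long foam cheeks give 1.5 mm each for a car body. Fully home, the car's wheels stand on this floor and its roof is 7 mm above the foam
- cutout2 (a point): centre of the yellow floor of foam cutout 2 (y = 31 mm in the case); axes as the case's, x along the cutout. 18 mm deep, 80 long (88 at the mouth), 29 wide (37 at the mouth; bevel 6 deep): the springy long foam cheeks give 1.5 mm each for a car body. Fully home, the car's wheels stand on this floor and its roof is 7 mm above the foam
- cutout3 (a point): centre of the yellow floor of foam cutout 3 (y = 93 mm in the case); axes as the case's, x along the cutout. 18 mm deep, 80 long (88 at the mouth), 29 wide (37 at the mouth; bevel 6 deep): the springy long foam cheeks give 1.5 mm each for a car body. Fully home, the car's wheels stand on this floor and its roof is 7 mm above the foam
- lid (a joint): angle of the case's lid (rad): 0 closed, 1.95 fully open, starts at 1.55 to 1.8. Stiff hinge: the lid stays where it is left; closing takes about 3 N at the free edge. The lid is a shallow tray 150 deep x 280 wide x 18.5 high (mm), pale see-through window in a black frame; it closes over cars that are fully home, but not over one more than about 8 mm too high
- lid_edge (a point): middle of the lid's free edge, on its outer face; 150 mm from the hinge line along the lid and 18.5 mm square to it. Its x axis points from the free edge to the hinge, z out of the outer face
- lid_hinge (a point): middle of the lid's hinge line at the case's far rim (75 mm from the case's middle, 31 above its underside); axes as the case's. The hinge runs along y; opening throws the free edge up and towards +x
- mouse: black cordless computer mouse, 120x66x39, near the right front of the desk (mm); origin at the centre of its underside. A bystander: leave it alone
- earbud_case: white oval earbud case, 47x60x24, behind the work (mm); origin at the centre of its underside. A bystander: leave it alone
- marker: felt marker with a green cap end, 130 long, 16 thick, lying behind the tray (mm); origin at the centre of its underside. A bystander: leave it alone
- mug: olive green mug, 94 high, at the far left of the desk (mm); origin at the centre of its underside. A bystander: leave it alone

How it is judged:
On the way, in this order (a step that is already met when the one before it is completed fails the run):
1. every car is fully home in a cutout of its own while the lid is still open (angle between each of car0, car1, car2, car3's own z axis and vertical below 0.08 rad and angle between the y axis of each of car0, car1, car2, car3 and the x axis of case, either way round below 0.12 rad and ((horizontal distance between car0 and cutout0 below 0.006 m and z of car0 in the frame of cutout0 below 0.0035 m) or (horizontal distance between car0 and cutout1 below 0.006 m and z of car0 in the frame of cutout1 below 0.0035 m) or (horizontal distance between car0 and cutout2 below 0.006 m and z of car0 in the frame of cutout2 below 0.0035 m) or (horizontal distance between car0 and cutout3 below 0.006 m and z of car0 in the frame of cutout3 below 0.0035 m)) and ((horizontal distance between car1 and cutout0 below 0.006 m and z of car1 in the frame of cutout0 below 0.0035 m) or (horizontal distance between car1 and cutout1 below 0.006 m and z of car1 in the frame of cutout1 below 0.0035 m) or (horizontal distance between car1 and cutout2 below 0.006 m and z of car1 in the frame of cutout2 below 0.0035 m) or (horizontal distance between car1 and cutout3 below 0.006 m and z of car1 in the frame of cutout3 below 0.0035 m)) and ((horizontal distance between car2 and cutout0 below 0.006 m and z of car2 in the frame of cutout0 below 0.0035 m) or (horizontal distance between car2 and cutout1 below 0.006 m and z of car2 in the frame of cutout1 below 0.0035 m) or (horizontal distance between car2 and cutout2 below 0.006 m and z of car2 in the frame of cutout2 below 0.0035 m) or (horizontal distance between car2 and cutout3 below 0.006 m and z of car2 in the frame of cutout3 below 0.0035 m)) and ((horizontal distance between car3 and cutout0 below 0.006 m and z of car3 in the frame of cutout0 below 0.0035 m) or (horizontal distance between car3 and cutout1 below 0.006 m and z of car3 in the frame of cutout1 below 0.0035 m) or (horizontal distance between car3 and cutout2 below 0.006 m and z of car3 in the frame of cutout2 below 0.0035 m) or (horizontal distance between car3 and cutout3 below 0.006 m and z of car3 in the frame of cutout3 below 0.0035 m)) and value of joint lid above 1 rad), for 0.2 s.
2. the lid is closed (value of joint lid below 0.06 rad), for 0.2 s.
At the end, for the whole second after the job is handed in: Every car that is present stands level (within 0.08 rad) in a cutout of its own, along the cutout (within 0.12 rad, nose either way), its underside within 3.5 mm of the cutout floor and its centre within 6 mm of the cutout's centre, at rest; the lid is closed (joint below 0.06 rad) (angle between each of car0, car1, car2, car3's own z axis and vertical below 0.08 rad and angle between the y axis of each of car0, car1, car2, car3 and the x axis of case, either way round below 0.12 rad and ((horizontal distance between car0 and cutout0 below 0.006 m and z of car0 in the frame of cutout0 below 0.0035 m) or (horizontal distance between car0 and cutout1 below 0.006 m and z of car0 in the frame of cutout1 below 0.0035 m) or (horizontal distance between car0 and cutout2 below 0.006 m and z of car0 in the frame of cutout2 below 0.0035 m) or (horizontal distance between car0 and cutout3 below 0.006 m and z of car0 in the frame of cutout3 below 0.0035 m)) and ((horizontal distance between car1 and cutout0 below 0.006 m and z of car1 in the frame of cutout0 below 0.0035 m) or (horizontal distance between car1 and cutout1 below 0.006 m and z of car1 in the frame of cutout1 below 0.0035 m) or (horizontal distance between car1 and cutout2 below 0.006 m and z of car1 in the frame of cutout2 below 0.0035 m) or (horizontal distance between car1 and cutout3 below 0.006 m and z of car1 in the frame of cutout3 below 0.0035 m)) and ((horizontal distance between car2 and cutout0 below 0.006 m and z of car2 in the frame of cutout0 below 0.0035 m) or (horizontal distance between car2 and cutout1 below 0.006 m and z of car2 in the frame of cutout1 below 0.0035 m) or (horizontal distance between car2 and cutout2 below 0.006 m and z of car2 in the frame of cutout2 below 0.0035 m) or (horizontal distance between car2 and cutout3 below 0.006 m and z of car2 in the frame of cutout3 below 0.0035 m)) and ((horizontal distance between car3 and cutout0 below 0.006 m and z of car3 in the frame of cutout0 below 0.0035 m) or (horizontal distance between car3 and cutout1 below 0.006 m and z of car3 in the frame of cutout1 below 0.0035 m) or (horizontal distance between car3 and cutout2 below 0.006 m and z of car3 in the frame of cutout2 below 0.0035 m) or (horizontal distance between car3 and cutout3 below 0.006 m and z of car3 in the frame of cutout3 below 0.0035 m)) and value of joint lid below 0.06 rad and linear speed of each of car0, car1, car2, car3 below 0.02 m/s); the robot touches nothing.
It fails at once if the mouse is pushed more than 4 cm from its place (distance of mouse from where it was at the start of the episode above 0.04 m).
It fails at once if the earbud case is pushed more than 4 cm from its place (distance of earbud_case from where it was at the start of the episode above 0.04 m).
It fails at once if the marker is pushed more than 4 cm from its place (distance of marker from where it was at the start of the episode above 0.04 m).
It fails at once if the mug is pushed more than 4 cm from its place (distance of mug from where it was at the start of the episode above 0.04 m).
Of car0, car1, car2, car3 only 3 to 4 are there at a start; the rules pass over those that are not, and their reading is None.
At some moment in a run one of car0, car1, car2, car3 may be knocked a few centimetres aside while the robot is not near it.
Once in a run the grip may slacken for a moment while it holds something.
It also fails if it takes over 210 s, if anything falls off the work surface, if the arm or the gripper's body presses on something with over 40 N, if the wrist force passes 120 N, or if a joint passes its speed limit or range.

### The arm

A 6-joint arm with a two-finger parallel gripper is mounted at the origin on a cart in front of the work surface, level with it; the furniture and walls round the work are solid. World frame = base frame: x ahead of the robot, y to its left, z up, the work surface at z = 0. Lengths are in m, angles in rad, forces in N, time in s.
With the tool pointing down it reaches from about 0.35 to 0.975 m from the base axis. Payload 4.9 kg.
Tool frame: the origin (TCP) lies on the mounting face of the last link; the fingertips stand 173 mm ahead of it and the grasp point (between the pads) lies 155 mm ahead of it (tcp_to_grasp is the distance from the TCP to the grasp point, in m); z points along the fingers, y is the line along which they close (so a half turn about z gives the same grasp; the last joint's range is limited). The gripper opens to 85 mm and grips with 20 to 120 N. Pads are 22 mm wide; open, the fingers measure 114 mm over their backs; the gripper's body (76 mm by 85 mm) begins 54 mm behind the grasp point. The pads swing forward as they close: fully open they stand 13 mm farther back than shut.
Start: joints at [-1.267, 0.053, 1.613, -0, 1.476, -0.119], TCP at [0.256, -0.57, 0.405] pointing down, gripper open.
Joint ranges: [-3.01, 3.01], [-1.01, 2.22], [0.06, 2.58], [-1.02, 4.17], [0.09, 2.62], [-3.14, 3.14]. Speed limits (rad/s): [2.57, 2.57, 3.14, 3.14, 3.14, 3.14].

### API

Orientations are given as a rotation vector (axis times angle).
In Python, from station import get_obs, get_image, calibration, finish_job, tcp_to_grasp gives the robot as it stands. The module is installed in compiled form; this text tells all that it offers.
- The arm moves only by the tool arm_command, never from a script. Its argument "plan" is a list that holds one entry, the list of rows, each a list of 6 numbers: the shift along the tool's x, y, z in cm, then the turn, a rotation vector about the tool's x, y, z in rad. A call has 1 to 12 rows; each row is the pose to reach, as a shift and turn from the pose commanded when the call began, along the tool's axes at that moment; what a row does not reach only later rows make up. A row lasts 1/12 s, in which the tool goes at most 41.7 mm and 7.16 degrees, less where a joint would pass 70% of its speed; a pose out of reach is approached as far as the arm can. A call with a gripper value outside its range is refused whole. "gripper" is the closure, from -1 (fully open) to 1 (shut), set as the call begins (left out, the last holds). The fingers move at their own pace and stop on an object; "force" is the grip in N (left out, the last holds). Time passes only in rows, so rows that repeat a pose let the fingers close. It gives the time, the measured TCP pose, the force, the opening and the grip force at its end, in the units of the state.
- get_obs(): the state, without advancing time (a new reading comes with each control period).
- get_image(name): name is "scene" or "top" or "wrist"; returns (picture, depth): 420x560x3 uint8, blue, green, red; 420x560 float32, m along the optical axis (not along the pixel's ray), 0 where there is no reading.
- calibration(name): a dict with "fx", "fy", "cx", "cy" (pixels), "pose" (4x4, takes a point from camera to world coordinates). Camera axes: x right, y up, looking along -z (the intrinsics and any distortion apply to the point x, -y, -z); pixel columns grow to the right and rows downward; lengths in m; the calibration is good to about 2 mm. The wrist camera is an equidistant fisheye: a pixel r from the principal point sees the ray r / f radians off the axis. A picture is of the moment at which its call begins: read the wrist's pose just before it. calibration takes no time and is no camera call; for the wrist camera it gives the pose at the moment of the call.
- finish_job(): hands the job in; it is judged then, once.
The state is a dict: "t": time; "q": joint angles; "dq": joint speeds; "effort": joint torques, N m; "tool_pos": TCP position; "tool_rot": TCP orientation; "contact_force": force on the tool from outside, world axes, zero at the start; "wrist_torque": the same for the moment, N m; "opening": finger opening in m; "grip_force": force on a finger pad.
Only numpy, scipy, OpenCV 4.12 (cv2) and the standard library are available. Lean on these libraries where they do the work, as an engineer would, in place of code of your own. Each camera call takes 0.05 s, during which the arm holds its last target. There are 200 camera calls.

## Working session

There is one attempt and no reset: what is moved stays moved. The work goes in short steps, Python scripts to look and compute and a tool call to move; the robot and the scene stay as the last step left them, time stands still between calls to the robot, and variables do not carry over. Pictures are saved under pics/ and viewed, at most 14 in all, crops included, and the job is handed in when it is done.

Besides the shell and the picture viewer there is one more tool, called after "Request:" as name(argument=value, ...) on one line, values as JSON. arm_command: Moves the arm, as the interface text tells. Its arguments: {"type":"object","properties":{"plan":{"type":"array"},"gripper":{"type":"number"},"force":{"type":"number"}},"required":["plan"]}

```bash
mkdir -p pics; cat > h.py <<'E'
import numpy as np, cv2
from scipy.spatial.transform import Rotation as R
from station import *
def snap(n,f=None):
    c=calibration(n); im,d=get_image(n)
    if f: cv2.imwrite('pics/'+f,im)
    return im,d,c
def world(d,c):
    v,u=np.mgrid[0:420,0:560]
    P=np.stack([(u-c['cx'])/c['fx']*d,-(v-c['cy'])/c['fy']*d,-d],-1)
    T=np.array(c['pose']); return P@T[:3,:3].T+T[:3,3]
E
python3 - <<'E'
from h import *
for n in('top','scene'):
    im,d,c=snap(n,n+'0.png'); np.savez(n+'0',im=im,d=d,**c); print(n,c['fx'],np.round(c['pose'],3).tolist())
o=get_obs(); print(o['t'],o['tool_pos'],o['tool_rot'],o['opening'],tcp_to_grasp)
c=calibration('wrist');print(c)
E
```

```text
top 393.4612845821835 [[-0.009, 0.996, -0.088, 0.439], [-1.0, -0.008, 0.009, 0.024], [0.009, 0.088, 0.996, 1.155], [0.0, 0.0, 0.0, 1.0]]
scene 490.70959065680876 [[0.565, 0.553, -0.613, -0.34], [-0.825, 0.362, -0.434, -0.615], [-0.018, 0.751, 0.661, 0.982], [0.0, 0.0, 0.0, 1.0]]
0.1 [ 0.25639374 -0.5697278   0.40358291] [-3.06982633e+00 -6.58829485e-01  2.46298149e-04] 0.08544836729411556 0.1547
{'fx': 325.19226210127806, 'fy': 325.19226210127806, 'cx': 283.9618717277643, 'cy': 207.79147687863056, 'pose': array([[ 0.41080949,  0.86740506,  0.28079179,  0.32892486],
       [-0.91171528,  0.39194947,  0.12308882, -0.537774  ],
       [-0.00328833, -0.30656822,  0.95184301,  0.37336584],
       [ 0.        ,  0.        ,  0.        ,  1.        ]])}
```

View pics/top0.png

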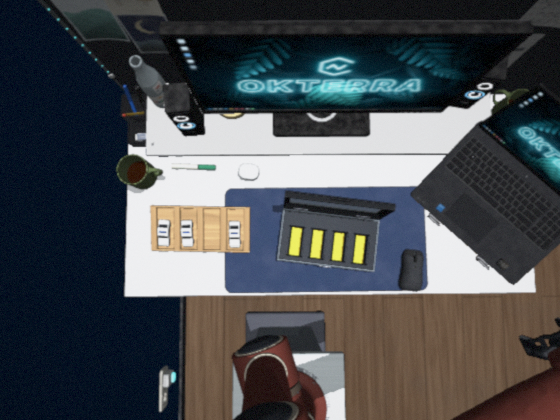

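View pics/scene0.png

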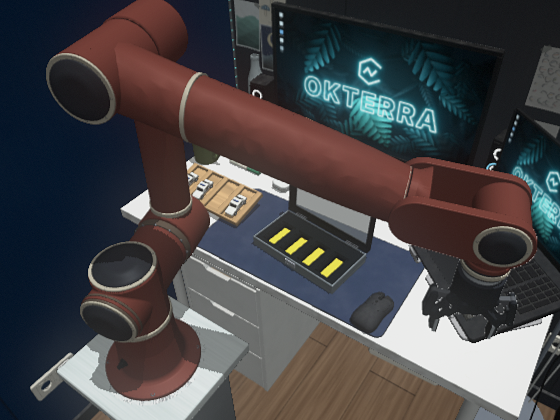

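Top view: three cars, at about (163,233), (187,233) and (235,234), with lane 3 empty. The yellow cutouts are at (295,241) to (360,249), the lid is open behind them, and the mouse is at (411,270).

```bash
python3 - <<'E'
from h import *
z=np.load('top0.npz'); im,d=z['im'],z['d']; c={k:z[k] for k in('fx','fy','cx','cy','pose')}
P=world(d,c); hsv=cv2.cvtColor(im,cv2.COLOR_BGR2HSV)
def comps(m,roi,name,mn=15):
    mm=np.zeros(m.shape,np.uint8); x0,x1,y0,y1=roi; mm[y0:y1,x0:x1]=m[y0:y1,x0:x1]
    n,l,s,ce=cv2.connectedComponentsWithStats(mm)
    for i in range(1,n):
        if s[i,4]<mn: continue
        p=P[l==i]; p=p[np.isfinite(p).all(1)]
        q=p-np.median(p,0); w,v=np.linalg.eigh(np.cov(q[:,:2].T)); a=np.degrees(np.arctan2(v[1,1],v[0,1]))
        print(name,ce[i].round(1),s[i,4],'med',np.median(p,0).round(4),'mean',p.mean(0).round(4),'min',p.min(0).round(3),'max',p.max(0).round(3),'ang',round(a,1))
comps((hsv[...,0]>22)&(hsv[...,0]<35)&(hsv[...,1]>150)&(hsv[...,2]>120),(270,390,210,275),'yel')
comps((hsv[...,1]<40)&(hsv[...,2]>140),(150,250,205,255),'car')
comps((hsv[...,0]>8)&(hsv[...,0]<24)&(hsv[...,1]>60),(140,260,200,260),'tray',100)
for u,v in((200,215),(200,230),(211,230),(211,245),(211,215),(175,230),(330,265),(285,275),(375,270),(285,210),(385,217),(288,194),(392,208),(340,195),(300,130),(450,170)): print(u,v,P[v,u].round(3))
E
```

```text
yel [295.7 240.8] 110 med [ 0.4708 -0.0292  0.0115] mean [ 0.4728 -0.0253  0.0235] min [ 0.432 -0.042  0.005] max [0.513 0.024 1.155] ang 170.3
yel [319.6 242. ] 70 med [ 0.4703 -0.0962  0.0109] mean [ 0.469  -0.0952  0.0113] min [ 0.425 -0.103  0.005] max [ 0.504 -0.075  0.026] ang 177.9
yel [312.7 239.1] 17 med [ 0.4801 -0.0757  0.0122] mean [ 0.4772 -0.075   0.0153] min [ 0.46  -0.079  0.007] max [ 0.495 -0.072  0.027] ang 173.7
yel [340.1 246.7] 92 med [ 0.4508 -0.1566  0.0113] mean [ 0.454  -0.1507  0.0365] min [ 0.416 -0.164  0.006] max [0.497 0.024 1.155] ang 134.2
yel [359.1 249.5] 186 med [ 0.4446 -0.2096  0.0111] mean [ 0.4462 -0.2081  0.0183] min [ 0.407 -0.228  0.005] max [0.488 0.024 1.155] ang 162.1
car [194.5 205.2] 90 med [0.5767 0.2606 0.0401] mean [0.5776 0.2653 0.0247] min [ 0.571  0.178 -0.009] max [0.582 0.376 0.054] ang 90.0
car [179.9 250. ] 305 med [ 0.4424  0.3194 -0.0048] mean [ 0.4493  0.3137 -0.0049] min [ 0.436  0.184 -0.013] max [0.559 0.404 0.001] ang 79.5
car [163.  227.6] 158 med [0.5108 0.349  0.0472] mean [0.5123 0.3493 0.0464] min [0.488 0.332 0.02
[... 486 characters left out ...]
] mean [0.472  0.2843 0.0309] min [0.46  0.267 0.012] max [0.483 0.303 0.041] ang 97.3
tray [202.2 227.2] 3479 med [0.5168 0.2362 0.0325] mean [0.5128 0.2411 0.0358] min [ 0.439  0.024 -0.008] max [0.574 0.399 1.155] ang 86.8
200 215 [0.547 0.246 0.042]
200 230 [0.505 0.247 0.038]
211 230 [0.506 0.218 0.025]
211 245 [0.463 0.219 0.016]
211 215 [0.548 0.217 0.033]
175 230 [0.506 0.319 0.034]
330 265 [ 0.403 -0.122  0.026]
285 275 [ 0.374  0.006 -0.002]
375 270 [ 0.386 -0.258 -0.003]
285 210 [0.562 0.005 0.024]
385 217 [ 0.541 -0.292 -0.002]
288 194 [ 0.585 -0.001  0.177]
392 208 [ 0.548 -0.26   0.18 ]
340 195 [ 0.607 -0.159  0.004]
300 130 [ 0.77  -0.037  0.114]
450 170 [ 0.65  -0.424  0.149]
```

```bash
cat >> h.py <<'E'
def pose_R(yaw,pitch=0):
    "tool down, tool x at world yaw; pitch>0: tilt so tool -z leans (slope frame) about tool y"
    x=np.array([np.cos(yaw),np.sin(yaw),0]); z=np.array([0,0,-1.]); y=np.cross(z,x)
    return R.from_matrix(np.stack([x,y,z],1))*R.from_euler('y',pitch)
def rel(p,Rt,p0=None,R0=None):
    "row (cm, rotvec) from the given pose (default measured) to p,Rt"
    o=get_obs(); p0=o['tool_pos'] if p0 is None else p0; R0=R.from_rotvec(o['tool_rot']) if R0 is None else R0
    s=R0.inv().apply(np.array(p)-p0)*100; r=(R0.inv()*Rt).as_rotvec()
    print('row',np.round(s,2).tolist(),np.round(r,3).tolist(),'n',round(max(np.linalg.norm(s)/4.17,np.linalg.norm(r)/.125),1))
def fworld(d,c):
    v,u=np.mgrid[0:420,0:560]; x=u-c['cx']; y=v-c['cy']; r=np.hypot(x,y)+1e-9; t=np.tan(r/c['fx'])/r
    P=np.stack([x*t*d,-y*t*d,-d],-1); T=np.array(c['pose']); return P@T[:3,:3].T+T[:3,3]
E
python3 - <<'E'
from h import *
rel([.47,.07,.40],pose_R(np.pi))
E
```

```text
row [45.73, -49.57, 0.46] [-0.0, -0.003, -2.719] n 21.8
```

Request:
arm_command(plan=[[[22,-15,0.5,0,0,-1.3],[22,-15,0.5,0,0,-1.3],[22,-15,0.5,0,0,-1.3],[22,-15,0.5,0,0,-1.3],[22,-15,0.5,0,0,-1.3],[22,-15,0.5,0,0,-1.3],[22,-15,0.5,0,0,-1.3],[45.7,-49.6,0.5,0,0,-2.719],[45.7,-49.6,0.5,0,0,-2.719],[45.7,-49.6,0.5,0,0,-2.719],[45.7,-49.6,0.5,0,0,-2.719],[45.7,-49.6,0.5,0,0,-2.719]]], gripper=-1, force=40)

```text
t: 1.1
tool_pos: [0.432, -0.1359, 0.3993]
tool_rot: [-1.791, -2.581, -0.0]
contact_force: [0.5, -0.1, 0.3]
opening: 0.0853
grip_force: 0.0
```

```bash
python3 - <<'E'
from h import *
rel([.47,.07,.40],pose_R(np.pi)); print(get_obs()['q'],get_obs()['tool_pos'])
E
```

```text
row [17.96, 10.76, -0.07] [0.0, -0.0, -1.213] n 9.7
[-4.69312668e-01 -3.76838742e-01  2.00267979e+00  1.09746282e-04
  1.51600678e+00 -8.26880397e-01] [ 0.43203439 -0.13587715  0.39927073]
```

Request:
arm_command(plan=[[[18,10.8,-0.1,0,0,-1.213],[18,10.8,-0.1,0,0,-1.213],[18,10.8,-0.1,0,0,-1.213],[18,10.8,-0.1,0,0,-1.213],[18,10.8,-0.1,0,0,-1.213],[18,10.8,-0.1,0,0,-1.213],[18,10.8,-0.1,0,0,-1.213],[18,10.8,-0.1,0,0,-1.213],[18,10.8,-0.1,0,0,-1.213],[18,10.8,-0.1,0,0,-1.213],[18,10.8,-0.1,0,0,-1.213],[18,10.8,-0.1,0,0,-1.213]]])

```text
t: 2.1
tool_pos: [0.4715, 0.0684, 0.4003]
tool_rot: [-0.013, -3.141, -0.0]
contact_force: [0.6, 0.3, 0.6]
opening: 0.0853
grip_force: 0.0
```

```bash
python3 - <<'E'
from h import *
o=get_obs(); print(o['tool_pos'],o['tool_rot'])
im,d,c=snap('wrist','w1.png'); np.savez('w1',im=im,d=d,P=fworld(d,c))
P=fworld(d,c); hsv=cv2.cvtColor(im,cv2.COLOR_BGR2HSV)
m=((hsv[...,0]>22)&(hsv[...,0]<35)&(hsv[...,1]>150)&(hsv[...,2]>120)).astype(np.uint8)
n,l,s,ce=cv2.connectedComponentsWithStats(m)
for i in range(1,n):
    if s[i,4]>60:
        p=P[l==i]; lo,hi=np.percentile(p,[2,98],axis=0); print(ce[i].round(),s[i,4],np.median(p,0).round(4),((lo+hi)/2).round(4),(hi-lo).round(3))
E
```

```text
[0.47154127 0.06838981 0.40026843] [-1.26733679e-02 -3.14078950e+00 -3.38976743e-06]
[ 69. 164.] 711 [ 0.4469 -0.2115  0.0123] [ 0.4476 -0.2058  0.0206] [0.076 0.037 0.02 ]
[108. 168.] 981 [ 0.455  -0.1487  0.0123] [ 0.4557 -0.1457  0.0204] [0.076 0.034 0.019]
[153. 172.] 1255 [ 0.4629 -0.0861  0.0124] [ 0.4642 -0.0847  0.018 ] [0.076 0.032 0.014]
[204. 178.] 1544 [ 0.4712 -0.0239  0.0124] [ 0.4724 -0.0233  0.0179] [0.076 0.032 0.014]
```

View pics/w1.png

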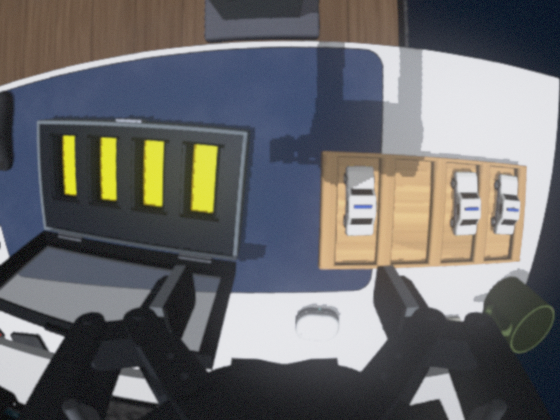

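The wrist view shows the cutouts at (69–204, 164–178). The cars are at (360,205), (467,203) and (508,203).

```bash
cat >> h.py <<'E'
def cars(P,tray):
    "tray=(x,y,yaw). points in tray frame; list raised blobs"
    x0,y0,yaw=tray; c,s=np.cos(yaw),np.sin(yaw)
    X=(P[...,0]-x0)*c+(P[...,1]-y0)*s; Y=-(P[...,0]-x0)*s+(P[...,1]-y0)*c
    sl=.22; u=X*np.cos(sl)+(P[...,2]-.028)*np.sin(sl); w=-X*np.sin(sl)+(P[...,2]-.028)*np.cos(sl)
    m=((w>.017)&(w<.035)&(abs(X)<.08)&(abs(Y)<.15)).astype(np.uint8)
    n,l,st,ce=cv2.connectedComponentsWithStats(m); out=[]
    for i in range(1,n):
        if st[i,4]<60: continue
        k=l==i; (cx,cy),(a,b),ang=cv2.minAreaRect(np.stack([u[k],Y[k]],1).astype(np.float32)*1000)
        lo,hi=np.percentile(np.stack([u[k],Y[k],w[k]],1)*1000,[2,98],axis=0)
        print('car',ce[i].round(),st[i,4],'u,Y mm',((lo+hi)/2).round(1)[:2],'ext',(hi-lo).round(1),'roof w',hi[2].round(1),'rect',round(a),round(b),round(ang,1))
E
python3 - <<'E'
from h import *
z=np.load('w1.npz'); im,P=z['im'],z['P']; hsv=cv2.cvtColor(im,cv2.COLOR_BGR2HSV)
m=(hsv[...,0]>8)&(hsv[...,0]<24)&(hsv[...,1]>60)&(P[...,1]>.05)&(P[...,2]<.08)
p=P[m]; (cx,cy),(a,b),ang=cv2.minAreaRect(p[:,:2].astype(np.float32)); print('tray',cx,cy,a,b,ang, len(p))
lane=P[175:255,402:425].reshape(-1,3); A=np.c_[lane[:,:2],np.ones(len(lane))]; co=np.linalg.lstsq(A,lane[:,2],rcond=None)[0]; print('floor plane',co,'z mid',co@[cx,cy,1])
for yaw in (-.03,):
  cars(P,(cx,cy,yaw))
# rails: raised wood edges vs y along x slices
for r in(170,200,230):print([P[r,u].round(3).tolist() for u in(325,330,380,388,436,443,)])
for r in (165,245): 
  print('Ledge',[ (u,P[r,u].round(3).tolist()) for u in range(316,330,3)])
E
```

```text
tray 0.2769656479358673 0.2907586097717285 0.2978735864162445 0.6350370049476624 79.8092269897461 19911
floor plane [ 0.17796623 -0.93594364  0.14424494] z mid -0.07859819665124132
[[0.461, 0.113, 0.028], [0.461, 0.118, 0.029], [0.461, 0.175, 0.026], [0.461, 0.184, 0.027], [0.459, 0.244, 0.028], [0.459, 0.253, 0.029]]
[[0.492, 0.112, 0.037], [0.493, 0.118, 0.034], [0.494, 0.175, 0.033], [0.493, 0.184, 0.036], [0.493, 0.244, 0.036], [0.494, 0.255, 0.033]]
[[0.524, 0.113, 0.044], [0.525, 0.119, 0.041], [0.526, 0.175, 0.043], [0.526, 0.185, 0.043], [0.527, 0.246, 0.044], [0.532, 0.262, 0.033]]
Ledge [(316, [0.461, 0.106, 0.001]), (319, [0.461, 0.109, -0.0]), (322, [0.456, 0.11, 0.025]), (325, [0.456, 0.113, 0.028]), (328, [0.456, 0.116, 0.026])]
Ledge [(316, [0.562, 0.108, -0.001]), (319, [0.542, 0.107, 0.042]), (322, [0.541, 0.11, 0.047]), (325, [0.541, 0.113, 0.046]), (328, [0.541, 0.116, 0.046])]
```

```bash
python3 - <<'E'
from h import *
z=np.load('w1.npz'); im,P=z['im'],z['P']
m=(P[...,0]>.42)&(P[...,0]<.60)&(P[...,1]>.09)&(P[...,1]<.41)&(P[...,2]>.009)&(P[...,2]<.08)
n,l,s,_=cv2.connectedComponentsWithStats(m.astype(np.uint8)); k=1+np.argmax(s[1:,4]); p=P[l==k]
r=cv2.minAreaRect(p[:,:2].astype(np.float32)); print('tray',r)
yaw=np.radians(r[2]) if r[2]<45 else np.radians(r[2]-90)
lane=P[175:250,400:424].reshape(-1,3); lane=lane[(lane[:,1]>.195)&(lane[:,1]<.235)]
A=np.c_[lane[:,:2],np.ones(len(lane))]; co=np.linalg.lstsq(A,lane[:,2],rcond=None)[0]; print('plane',co,'z mid',co@[*r[0],1],len(lane),yaw)
cars(P,(*r[0],yaw))
# blue roof bars
hsv=cv2.cvtColor(im,cv2.COLOR_BGR2HSV); b=((hsv[...,0]>105)&(hsv[...,0]<130)&(hsv[...,1]>120)&(hsv[...,2]>80)&(P[...,1]>.1)&(P[...,2]>.03)).astype(np.uint8)
n,l,s,ce=cv2.connectedComponentsWithStats(b)
for i in range(1,n):
    if s[i,4]>8: print('bar',ce[i].round(),s[i,4],np.median(P[l==i],0).round(4))
E
```

```text
tray ((0.5077522993087769, 0.2488127201795578), (0.2829974591732025, 0.1285884529352188), 88.74007415771484)
plane [ 0.22139749 -0.0064771  -0.08262571] z mid 0.02817779092087329 1797 -0.021989854278838775
car [361. 207.] 1141 u,Y mm [ -2.5 -99. ] ext [45.  29.7 10.8] roof w 28.0 rect 53 32 1.9
car [468. 209.] 828 u,Y mm [-2. 35.] ext [45.  29.9 11.2] roof w 28.3 rect 53 32 0.9
car [508. 210.] 664 u,Y mm [ -2.8 100.3] ext [42.9 30.2 10.9] roof w 28.1 rect 32 49 88.6
bar [362. 206.] 16 [0.4938 0.1501 0.0539]
```

```bash
python3 - <<'E'
from h import *
P=np.load('w1.npz')['P']; x0,y0,yaw=.5078,.2488,-.022; c,s=np.cos(yaw),np.sin(yaw)
X=(P[...,0]-x0)*c+(P[...,1]-y0)*s; Y=-(P[...,0]-x0)*s+(P[...,1]-y0)*c; Z=P[...,2]-.028
sl=.22; u=X*np.cos(sl)+Z*np.sin(sl); w=-X*np.sin(sl)+Z*np.cos(sl)
for yc in(-.099,.035,.100):
    for h in(.006,.012):
        m=(w>h)&(w<.035)&(abs(Y-yc)<.021)&(abs(u)<.056)
        print(yc,h,np.percentile(u[m]*1e3,[1,2,98,99]).round(1),np.percentile(Y[m]*1e3,[2,98]).round(1))
    m=(abs(Y-yc)<.008); print([(b,round(float(np.median(w[m&(abs(u*1e3-b)<2.5)]))*1e0,4)) for b in range(-60,61,5)])
E
```

```text
-0.099 0.006 [-47.7 -46.8  25.7  27. ] [-114.6  -84.4]
-0.099 0.012 [-47.7 -46.7  25.7  27.1] [-114.2  -84.4]
[(-60, 0.0099), (-55, 0.0004), (-50, 0.0007), (-45, 0.0144), (-40, 0.0154), (-35, 0.0157), (-30, 0.0165), (-25, 0.0169), (-20, 0.0215), (-15, 0.0246), (-10, 0.0247), (-5, 0.0278), (0, 0.0251), (5, 0.0249), (10, 0.0222), (15, 0.0185), (20, 0.0168), (25, 0.0156), (30, 0.0003), (35, 0.0002), (40, 0.0003), (45, -0.0), (50, 0.0001), (55, 0.0002), (60, 0.0012)]
0.035 0.006 [-46.8 -46.   25.6  27. ] [18.9 49.8]
0.035 0.012 [-46.6 -45.6  25.6  27. ] [19.7 49.9]
[(-60, 0.0101), (-55, 0.0003), (-50, 0.0001), (-45, 0.0136), (-40, 0.0153), (-35, 0.0159), (-30, 0.0162), (-25, 0.0169), (-20, 0.0211), (-15, 0.0247), (-10, 0.0248), (-5, 0.0279), (0, 0.0251), (5, 0.0248), (10, 0.0238), (15, 0.0185), (20, 0.0167), (25, 0.0158), (30, 0.0007), (35, 0.0004), (40, 0.0004), (45, 0.0004), (50, 0.0002), (55, 0.0003), (60, 0.0007)]
0.1 0.006 [-46.6 -45.8  26.5  26.9] [ 84.3 115.6]
0.1 0.012 [-46.2 -45.2  26.5  26.9] [ 84.9 115.6]
[(-60, 0.0103), (-55, 0.0004), (-50, 0.0001), (-45, 0.0136), (-40, 0.0156), (-35, 0.0158), (-30, 0.0162), (-25, 0.0171), (-20, 0.0203), (-15, 0.0243), (-10, 0.0247), (-5, 0.0273), (0, 0.0249), (5, 0.0246), (10, 0.0232), (15, 0.0185), (20, 0.0169), (25, 0.0163), (30, 0.0009), (35, 0.0001), (40, 0.0003), (45, 0.0002), (50, -0.0), (55, 0.0004), (60, 0.0006)]
```

```bash
cat >> h.py <<'E'
TR=(.5078,.2488,-.022)
def tray_pt(u,Y,w):
    x0,y0,yaw=TR; X=u*np.cos(.22)-w*np.sin(.22); z=.028+u*np.sin(.22)+w*np.cos(.22)
    return np.array([x0+X*np.cos(yaw)-Y*np.sin(yaw), y0+X*np.sin(yaw)+Y*np.cos(yaw), z])
RT=pose_R(np.pi+TR[2],-.22)
def tray_row(u,Y,tipw,tip=.173): rel(tray_pt(u,Y,tipw+tip),RT)
def tips():
    im,d,c=snap('wrist'); P=fworld(d,c); o=get_obs(); q=R.from_rotvec(o['tool_rot']).inv().apply((P-o['tool_pos']).reshape(-1,3)).reshape(P.shape)
    for sg in(-1,1):
        m=(abs(q[...,0])<.014)&(q[...,1]*sg>.0)&(q[...,1]*sg<.06)&(q[...,2]>.12)&(q[...,2]<.182)
        k=q[m]
        if len(k)>20: print('tip',sg,len(k),'z98',np.percentile(k[:,2],98).round(4),'y',np.percentile(k[:,1],[2,50,98]).round(4),'x',np.percentile(k[:,0],[2,98]).round(4))
    print('open',o['opening']); return im,P,q
E
python3 - <<'E'
from h import *
tray_row(-.010,-.099,.072)
E
```

```text
row [2.98, 8.27, 13.55] [0.002, -0.221, 0.014] n 3.9
```

Request:
arm_command(plan=[[[1.5,8.3,6,0,-0.22,0.014],[1.5,8.3,6,0,-0.22,0.014],[1.5,8.3,6,0,-0.22,0.014],[2.98,8.27,13.5,0.002,-0.221,0.014],[2.98,8.27,13.5,0.002,-0.221,0.014],[2.98,8.27,13.5,0.002,-0.221,0.014],[2.98,8.27,13.5,0.002,-0.221,0.014],[2.98,8.27,13.5,0.002,-0.221,0.014],[2.98,8.27,13.5,0.002,-0.221,0.014]]], gripper=-0.17)

```text
t: 2.9
tool_pos: [0.4441, 0.1512, 0.2691]
tool_rot: [0.031, 2.915, -0.002]
contact_force: [0.0, -0.7, 0.4]
opening: 0.0498
grip_force: 0.0
```

```bash
python3 - <<'E'
from h import *
im,P,q=tips(); cv2.imwrite('pics/w2.png',im); cars(P,TR); np.savez('w2',P=P,q=q,im=im); tray_row(-.010,-.099,.0125)
E
```

```text
tip -1 2793 z98 0.1664 y [-0.0503 -0.0287 -0.0249] x [-0.0102  0.0123]
tip 1 2777 z98 0.1662 y [0.0246 0.0284 0.0499] x [-0.0103  0.0124]
open 0.0499847610129147
car [466. 227.] 1880 u,Y mm [-3.3 34.7] ext [40.6 29.4 10.8] roof w 28.0 rect 51 32 3.0
car [284. 229.] 2679 u,Y mm [ -3.4 -99. ] ext [40.5 29.1 10.7] roof w 28.0 rect 48 31 1.4
car [528. 226.] 1341 u,Y mm [ -2.2 100. ] ext [41.8 29.3 10.7] roof w 27.8 rect 32 51 87.5
row [0.29, -0.01, 6.31] [0.001, 0.007, 0.001] n 1.5
```

View pics/w2.png

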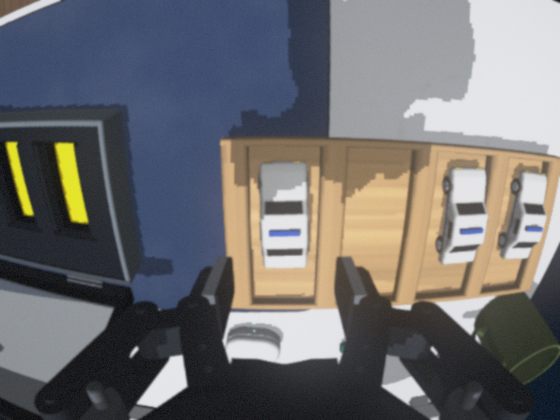

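The gripper is centred over the car at (284,229), and the fingertips clear the neighbouring lanes.

Request:
arm_command(plan=[[[0.25,0,3,0,0.006,0],[0.25,0,5,0,0.006,0],[0.25,0,6.6,0,0.006,0],[0.25,0,6.6,0,0.006,0],[0.25,0,6.6,0,0.006,0],[0.25,0,6.6,0,0.006,0]]])

```text
t: 3.45
tool_pos: [0.4556, 0.1509, 0.2025]
tool_rot: [0.03, 2.923, -0.003]
contact_force: [0.4, -0.8, 0.9]
opening: 0.05
grip_force: 0.0
```

Request:
arm_command(plan=[[[0,0,0,0,0,0],[0,0,0,0,0,0],[0,0,0,0,0,0],[0,0,0,0,0,0],[0,0,0,0,0,0],[0,0,0,0,0,0],[0,0,0,0,0,0]]], gripper=1, force=60)

```text
t: 4.03
tool_pos: [0.4558, 0.1512, 0.2037]
tool_rot: [0.029, 2.921, -0.003]
contact_force: [-2.7, -0.6, 9.1]
opening: 0.03
grip_force: 59.4
```

```bash
python3 - <<'E'
from h import *
o=get_obs(); print(o['opening'],o['grip_force'],o['contact_force'],o['tool_pos'],o['tool_rot']); tray_row(-.010,-.099,.012,.170)
E
```

```text
0.03004590718831735 59.360690116882324 [-2.71842155 -0.63014978  9.05985054] [0.45584201 0.15117907 0.20373871] [ 2.90858049e-02  2.92145763e+00 -2.80616720e-03]
row [-0.02, -0.03, 0.04] [0.001, -0.0, 0.002] n 0.0
```

Request:
arm_command(plan=[[[0,0,-3,0,0,0],[0,0,-6,0,0,0],[0,0,-9,0,0,0],[0,0,-11,0,0,0],[0,0,-11,0,0,0],[0,0,-11,0,0,0]]])

```text
t: 4.53
tool_pos: [0.4312, 0.1515, 0.3102]
tool_rot: [0.029, 2.922, -0.003]
contact_force: [-0.9, -0.2, -1.6]
opening: 0.0297
grip_force: 59.8
```

```bash
python3 - <<'E'
from h import *
o=get_obs(); print(o['opening'],o['grip_force'],o['contact_force'])
z=np.load('w1.npz'); im,P=z['im'],z['P']
m=((P[...,2]>.027)&(P[...,2]<.034)&(P[...,0]>.35)&(P[...,0]<.6)&(P[...,1]<.06)&(P[...,1]>-.32)).astype(np.uint8)
n,l,s,_=cv2.connectedComponentsWithStats(m); k=1+np.argmax(s[1:,4]); p=P[l==k][:,:2].astype(np.float32)
print(cv2.minAreaRect(p),len(p))
for yaw in(-.125,-.13,-.135):
    c,sn=np.cos(yaw),np.sin(yaw); a=p[:,0]*c+p[:,1]*sn; b=-p[:,0]*sn+p[:,1]*c
    print(yaw,np.percentile(a,[.2,1,50,99,99.8]).round(4),np.percentile(b,[.2,1,99,99.8]).round(4))
hsv=cv2.cvtColor(im,cv2.COLOR_BGR2HSV); yaw=-.13; c,sn=np.cos(yaw),np.sin(yaw)
a=P[...,0]*c+P[...,1]*sn; b=-P[...,0]*sn+P[...,1]*c
y=(hsv[...,0]>22)&(hsv[...,0]<35)&(hsv[...,1]>150)&(abs(P[...,2]-.0123)<.002)
n,l,s,_=cv2.connectedComponentsWithStats(y.astype(np.uint8))
for i in range(1,n):
    if s[i,4]>60: k=l==i; print(np.percentile(a[k],[1,99]).round(4),np.percentile(b[k],[1,99]).round(4))
# edge angle of yellow long sides
    if s[i,4]>60: print(cv2.minAreaRect(P[k][:,:2].astype(np.float32))[2])
E
```

```text
0.029658628234432726 59.799386858940125 [-0.86485297 -0.17863611 -1.62030476]
((0.47592052817344666, -0.11742129921913147), (0.28104469180107117, 0.15478841960430145), 83.06690979003906) 18294
-0.125 [0.4106 0.4116 0.4912 0.5602 0.5615] [-0.1958 -0.1932  0.0816  0.0828]
-0.13 [0.411  0.4117 0.4914 0.5604 0.5618] [-0.1934 -0.1908  0.084   0.0852]
-0.135 [0.411  0.4119 0.4916 0.5605 0.5624] [-0.1911 -0.1884  0.0864  0.0876]
[0.4334 0.5112] [-0.163  -0.1424]
82.06854248046875
[0.4337 0.5107] [-0.1009 -0.078 ]
82.25113677978516
[0.4337 0.5105] [-0.0388 -0.0144]
82.60856628417969
[0.4336 0.5108] [0.0234 0.0503]
83.09455108642578
```

```bash
cat >> h.py <<'E'
CY=-.13; CA,CB=.4717,-.055
def cut(i,da=0,db=0):
    a=CA+da; b=CB+.062*i-.093+db; return np.array([a*np.cos(CY)-b*np.sin(CY), a*np.sin(CY)+b*np.cos(CY)])
def case_row(i,h,da=0,db=0,off=.182,yaw=CY):
    "tool so that the car's origin (off ahead of TCP) is h above the cutout floor"
    rel([*cut(i,da,db),.012+h+off],pose_R(np.pi+yaw))
E
python3 - <<'E'
from h import *
case_row(3,.05)
E
```

```text
row [-2.95, -17.42, 7.43] [0.013, 0.219, 0.11] n 4.6
```

Request:
arm_command(plan=[[[-1.5,-9,0.5,0.006,0.12,0.05],[-1.5,-9,0.5,0.006,0.12,0.05],[-2.95,-17.4,3,0.013,0.219,0.11],[-2.95,-17.4,3,0.013,0.219,0.11],[-2.95,-17.4,3,0.013,0.219,0.11],[-2.95,-17.4,7.4,0.013,0.219,0.11],[-2.95,-17.4,7.4,0.013,0.219,0.11],[-2.95,-17.4,7.4,0.013,0.219,0.11],[-2.95,-17.4,7.4,0.013,0.219,0.11],[-2.95,-17.4,7.4,0.013,0.219,0.11]]])

```text
t: 5.37
tool_pos: [0.4723, -0.023, 0.2433]
tool_rot: [-0.203, -3.132, 0.003]
contact_force: [-0.2, -0.7, -0.9]
opening: 0.0297
grip_force: 59.8
```

```bash
cat >> h.py <<'E'
def held(i,f=None,lo=.03,hi=.08):
    "car held above cutout i, in case axes relative to the cutout centre (mm); and the foam top/yellow seen"
    im,d,c=snap('wrist',f); P=fworld(d,c); q0=cut(i); cy,s=np.cos(CY),np.sin(CY)
    A=((P[...,0]-q0[0])*cy+(P[...,1]-q0[1])*s)*1e3; B=(-(P[...,0]-q0[0])*s+(P[...,1]-q0[1])*cy)*1e3; Z=(P[...,2]-.012)*1e3
    hsv=cv2.cvtColor(im,cv2.COLOR_BGR2HSV)
    w=(hsv[...,1]<60)&(hsv[...,2]>120)&(abs(A)<50)&(abs(B)<24)&(Z>5)&(Z<100)
    p=np.stack([A[w],B[w],Z[w]],1); print('car n',len(p),'2/98%',np.percentile(p,[2,98],axis=0).round(1).tolist())
    y=(hsv[...,0]>22)&(hsv[...,0]<35)&(hsv[...,1]>150)&(abs(Z)<4)
    n,l,st,_=cv2.connectedComponentsWithStats(y.astype(np.uint8))
    for k in range(1,n):
        if st[k,4]>150:
            m=l==k; print(' yellow A',np.percentile(A[m],[1,99]).round(1),'B',np.percentile(B[m],[1,99]).round(1),'Z',np.median(Z[m]).round(1),'ang',round(cv2.minAreaRect(np.stack([A[m],B[m]],1).astype(np.float32))[2],1))
    o=get_obs(); print('open',o['opening'],'grip',o['grip_force'],'F',np.round(o['contact_force'],1)); return im,A,B,Z
E
python3 - <<'E'
from h import *
im,A,B,Z=held(3,'w3.png'); np.savez('w3',im=im,A=A,B=B,Z=Z); case_row(3,.05)
E
```

```text
car n 6742 2/98% [[-37.5, -14.0, 61.8], [33.4, 14.4, 74.9]]
 yellow A [-37.6  39.3] B [-76.8 -50.9] Z 0.5 ang 0.1
 yellow A [-37.9 -23.8] B [-14.  14.] Z 0.4 ang 0.8
 yellow A [-37.6  39.3] B [-139.  -116.8] Z 0.4 ang 89.5
 yellow A [-37.4  39.3] B [-201.3 -183.8] Z 0.4 ang 89.8
open 0.029689951772828113 grip 59.80641424655914 F [-0.7  0.1  0.2]
row [-0.02, -0.04, -0.01] [-0.002, -0.001, 0.001] n 0.0
```

View pics/w3.png

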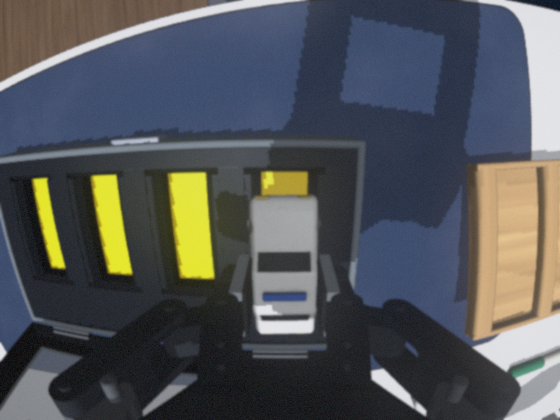

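The car hangs centred over cutout 3, with its sill at (285,183) inside the mouth. Lowering it now.

Request:
arm_command(plan=[[[0,0,2,0,0,0],[0,0,3,0,0,0],[0,0,3.5,0,0,0],[0,0,3.8,0,0,0],[0,0,4,0,0,0],[0,0,4,0,0,0],[0,0,4,0,0,0],[0,0,4,0,0,0]]])

```text
t: 6.08
tool_pos: [0.4724, -0.0234, 0.2034]
tool_rot: [-0.205, -3.132, 0.002]
contact_force: [-0.0, 1.3, 4.7]
opening: 0.0295
grip_force: 60.8
```

```bash
python3 - <<'E'
from h import *
held(3); case_row(3,.01)
E
```

```text
car n 6873 2/98% [[-37.5, -14.4, 21.8], [33.8, 14.2, 35.0]]
 yellow A [-36.8  34.1] B [-76.8 -51.7] Z 0.4 ang 89.9
 yellow A [-37.5 -34.1] B [-14.9  14.3] Z 0.5 ang 1.5
 yellow A [-36.7  39.4] B [-139.  -118.9] Z 0.4 ang 0.1
 yellow A [-36.6  39.5] B [-201.6 -188.3] Z 0.4 ang 88.5
open 0.02921155681298312 grip 60.845017433166504 F [-0.1  0.4  5.7]
row [-0.03, -0.0, -0.06] [-0.001, -0.003, -0.001] n 0.0
```

Request:
arm_command(plan=[[[0,0,0.15,0,0,0],[0,0,0.3,0,0,0],[0,0,0.3,0,0,0]]])

```text
t: 6.38
tool_pos: [0.4729, -0.0235, 0.2025]
tool_rot: [-0.205, -3.13, 0.002]
contact_force: [-9.0, 2.4, 21.5]
opening: 0.0294
grip_force: 71.9
```

Request:
arm_command(plan=[[[0,0,0,0,0,0],[0,0,0,0,0,0],[0,0,0,0,0,0],[0,0,0,0,0,0],[0,0,-3,0,0,0],[0,0,-6,0,0,0],[0,0,-6,0,0,0],[0,0,-6,0,0,0]]], gripper=-0.17)

```text
t: 7.05
tool_pos: [0.4728, -0.0235, 0.261]
tool_rot: [-0.204, -3.135, 0.004]
contact_force: [-0.5, 0.3, 0.1]
opening: 0.0498
grip_force: 0.0
```

Request:
arm_command(plan=[[[0.9,0,0,0,0,0],[0.9,0,0,0,0,0],[0.9,0,0,0,0,0],[0.9,0,0,0,0,0],[0.9,0,0,0,0,0],[0.9,0,0,0,0,0]]], gripper=1)

```text
t: 7.55
tool_pos: [0.4631, -0.0222, 0.2589]
tool_rot: [-0.204, -3.13, 0.002]
contact_force: [-0.1, 0.5, -1.3]
opening: -0.0001
grip_force: 0.0
```

```bash
python3 - <<'E'
from h import *
held(3,'w4.png'); o=get_obs(); print(o['tool_pos']); tips()
E
```

```text
car n 2764 2/98% [[-38.0, -14.1, 20.9], [5.9, 14.7, 34.4]]
 yellow A [-37.   39.4] B [-76.8 -50.4] Z 0.5 ang 89.8
 yellow A [-37.6 -35. ] B [-14.6  14.6] Z 0.4 ang 89.8
 yellow A [-36.8  39.4] B [-138.9 -116.2] Z 0.4 ang 89.5
 yellow A [-36.6  39.3] B [-201.2 -182.6] Z 0.3 ang 89.9
open -0.0002101103475061742 grip 0.0 F [-0.2  0.3  0.1]
[ 0.46320194 -0.02222278  0.25905673]
tip -1 2913 z98 0.1654 y [-0.0324 -0.0076 -0.    ] x [-0.0087  0.0128]
tip 1 2839 z98 0.1657 y [0.0004 0.0079 0.0322] x [-0.0088  0.0128]
open 0.00020515347561464494
```

Request:
arm_command(plan=[[[0,0,2,0,0,0],[0,0,3.5,0,0,0],[0,0,4.0,0,0,0],[0,0,4.2,0,0,0],[0,0,4.4,0,0,0],[0,0,4.6,0,0,0],[0,0,4.6,0,0,0],[0,0,4.6,0,0,0]]])

```text
t: 8.32
tool_pos: [0.4637, -0.0224, 0.2148]
tool_rot: [-0.204, -3.132, 0.003]
contact_force: [-2.6, -0.4, 5.9]
opening: 0.0001
grip_force: 3.3
```

```bash
python3 - <<'E'
from h import *
held(3); o=get_obs(); print(o['tool_pos'])
E
```

```text
car n 2821 2/98% [[-37.1, -13.4, 16.8], [-11.4, 14.8, 24.4]]
 yellow A [-37.3 -33.9] B [-15.   15.2] Z 0.4 ang 0.1
 yellow A [-36.6  39.3] B [-201.5 -186.7] Z 0.4 ang 88.9
 yellow A [-36.4  39.3] B [-139.  -117.9] Z 0.4 ang 89.8
 yellow A [-36.1  37.9] B [-76.7 -51.3] Z 0.4 ang 89.8
open 0.0003484628884528036 grip 3.2581511250464246 F [-2.8  0.4  6.8]
[ 0.46366478 -0.0224548   0.21481652]
```

Request:
arm_command(plan=[[[0,0,0.2,0,0,0],[0,0,0.4,0,0,0],[0,0,0.5,0,0,0],[0,0,0.6,0,0,0],[0,0,0.6,0,0,0]]])

```text
t: 8.78
tool_pos: [0.4642, -0.0229, 0.2101]
tool_rot: [-0.204, -3.132, 0.005]
contact_force: [-5.5, -1.6, 13.9]
opening: 0.0003
grip_force: 7.1
```

```bash
python3 - <<'E'
from h import *
im,A,B,Z=held(3); o=get_obs(); print(o['tool_pos'])
for a in range(-36,-4,4): m=(abs(A-a)<2)&(abs(B)<8); print(a,np.median(Z[m]).round(1),end='; ')
E
```

```text
car n 2823 2/98% [[-36.4, -13.4, 12.5], [-10.8, 14.8, 20.4]]
 yellow A [-36.6  39.5] B [-139.  -118.3] Z 0.4 ang 90.0
 yellow A [-36.3  37.3] B [-76.8 -51.5] Z 0.4 ang 0.0
 yellow A [-36.9 -34.4] B [-14.6  15.6] Z 0.5 ang 0.0
 yellow A [-36.5  39.5] B [-201.6 -187.2] Z 0.4 ang 88.5
open -0.0002812304238244014 grip 7.002005847170949 F [-6.5 -1.9 14. ]
[ 0.46417561 -0.02285719  0.21012917]
-36 12.3; -32 14.9; -28 119.4; -24 102.8; -20 88.7; -16 72.2; -12 63.1; -8 71.2;
```

Request:
arm_command(plan=[[[0,0,0.15,0,0,0],[0,0,0.25,0,0,0],[0,0,0.25,0,0,0]]])

```text
t: 9.08
tool_pos: [0.4647, -0.0229, 0.21]
tool_rot: [-0.203, -3.13, 0.005]
contact_force: [-15.4, 0.4, 31.1]
opening: 0.0001
grip_force: 15.8
```

Request:
arm_command(plan=[[[0,0,-4,0,0,0],[0,0,-8,0,0,0],[0,0,-12,0,0,0],[0,0,-14,0,0,0],[0,0,-14,0,0,0],[0,0,-14,0,0,0],[0,0,-14,0,0,0]]], gripper=-0.17)

```text
t: 9.67
tool_pos: [0.4632, -0.022, 0.3438]
tool_rot: [-0.204, -3.129, 0.002]
contact_force: [-0.9, -0.9, -0.1]
opening: 0.0497
grip_force: 0.0
```

```bash
cat >> h.py <<'E'
def prof(i,A,B,Z):
    print('profile',[(a,round(float(np.median(Z[(abs(A-a)<2)&(abs(B)<8)])),1)) for a in range(-44,45,4)])
    m=(abs(A)<46)&(abs(B)<24)&(Z>10)&(Z<29); m&=(Z>21); print('roof A',np.percentile(A[m],[1,99]).round(1),'B',np.percentile(B[m],[1,99]).round(1))
E
python3 - <<'E'
from h import *
im,A,B,Z=held(3,'w5.png'); prof(3,A,B,Z)
q0=cut(3); P=np.stack([q0[0]+(A*np.cos(CY)-B*np.sin(CY))/1e3,q0[1]+(A*np.sin(CY)+B*np.cos(CY))/1e3,Z/1e3+.012],-1)
cars(P,TR); tray_row(-.010,.035,.072,.168); print(get_obs()['tool_pos'])
E
```

```text
car n 2219 2/98% [[-35.7, -14.5, 12.8], [36.0, 16.0, 26.0]]
 yellow A [-38.   39.2] B [-76.5 -49.6] Z 0.4 ang 89.8
 yellow A [-38.3  39.6] B [-138.9 -114.2] Z 0.4 ang 0.0
 yellow A [-38.2  39.2] B [-201.  -178.7] Z 0.3 ang 89.3
open 0.049977956047630015 grip 0.0 F [-0.7  0.2 -0.1]
profile [(-44, 17.9), (-40, 12.6), (-36, 12.2), (-32, 15.0), (-28, 16.2), (-24, 16.1), (-20, 245.2), (-16, 16.8), (-12, 19.0), (-8, 23.1), (-4, 24.8), (0, 25.0), (4, 27.1), (8, 25.8), (12, 25.1), (16, 24.9), (20, 23.6), (24, 20.3), (28, 17.3), (32, 16.9), (36, 15.9), (40, 14.2), (44, 18.2)]
roof A [-10.1  22.6] B [-15.4  15.2]
car [553. 201.] 478 u,Y mm [-1.3 29.4] ext [44.3 20.5 10.3] roof w 27.4 rect 51 23 0.5
row [5.58, 30.25, 8.29] [-0.013, -0.227, -0.108] n 7.6
[ 0.46304058 -0.02199986  0.3429559 ]
```

Car A is home and level: roof 25.0 mm, centred to about 1 mm. Next is the car in lane Y=+33.

Request:
arm_command(plan=[[[1.5,10,0,-0.004,-0.08,-0.04],[2.5,17,0,-0.008,-0.15,-0.07],[2.5,17,0,-0.008,-0.15,-0.07],[2.5,17,0,-0.008,-0.15,-0.07],[4.5,30.2,3,-0.013,-0.227,-0.108],[4.5,30.2,3,-0.013,-0.227,-0.108],[4.5,30.2,3,-0.013,-0.227,-0.108],[5.6,30.2,8.3,-0.013,-0.227,-0.108],[5.6,30.2,8.3,-0.013,-0.227,-0.108],[5.6,30.2,8.3,-0.013,-0.227,-0.108],[5.6,30.2,8.3,-0.013,-0.227,-0.108],[5.6,30.2,8.3,-0.013,-0.227,-0.108]]])

```text
t: 10.72
tool_pos: [0.4474, 0.2841, 0.2618]
tool_rot: [0.033, 2.918, -0.005]
contact_force: [0.1, 0.2, 1.4]
opening: 0.05
grip_force: 0.0
```

```bash
cat >> h.py <<'E'
def lane(yc):
    im,d,c=snap('wrist'); P=fworld(d,c); cars(P,TR); x0,y0,yaw=TR; c,s=np.cos(yaw),np.sin(yaw)
    X=(P[...,0]-x0)*c+(P[...,1]-y0)*s; Y=-(P[...,0]-x0)*s+(P[...,1]-y0)*c; Z=P[...,2]-.028
    u=X*np.cos(.22)+Z*np.sin(.22); w=-X*np.sin(.22)+Z*np.cos(.22)
    m=(w>.006)&(w<.03)&(abs(Y-yc)<.021)&(abs(u)<.056); print('u',np.percentile(u[m]*1e3,[1,2,98,99]).round(1),'Y',np.percentile(Y[m]*1e3,[2,98]).round(1))
E
python3 - <<'E'
from h import *
lane(.035); tray_row(-.010,.035,.0135,.170)
E
```

```text
car [287. 236.] 2778 u,Y mm [-3.4 36. ] ext [39.3 29.3 10.4] roof w 27.8 rect 45 31 1.4
car [379. 240.] 2463 u,Y mm [ 0.1 96.5] ext [37.9 29.8 10.6] roof w 27.9 rect 32 44 89.0
u [-47.3 -46.7  24.3  25.4] Y [20.6 50.7]
row [0.23, 0.1, 5.89] [-0.0, 0.005, -0.001] n 1.4
```

Request:
arm_command(plan=[[[0.2,0.15,3,0,0.004,0],[0.2,0.15,5,0,0.004,0],[0.2,0.15,5.9,0,0.004,0],[0.2,0.15,5.9,0,0.004,0],[0.2,0.15,5.9,0,0.004,0],[0.2,0.15,5.9,0,0.004,0]]])

```text
t: 11.27
tool_pos: [0.459, 0.2858, 0.2055]
tool_rot: [0.033, 2.919, -0.003]
contact_force: [-0.7, -1.0, 0.0]
opening: 0.0496
grip_force: 0.0
```

Request:
arm_command(plan=[[[0,0,0,0,0,0],[0,0,0,0,0,0],[0,0,0,0,0,0],[0,0,0,0,0,0],[0,0,0,0,0,0],[0,0,0,0,0,0],[0,0,0,0,0,0]]], gripper=1, force=60)

```text
t: 11.85
tool_pos: [0.4588, 0.2862, 0.2057]
tool_rot: [0.032, 2.919, -0.003]
contact_force: [-3.1, -1.1, 6.2]
opening: 0.0294
grip_force: 59.5
```

Request:
arm_command(plan=[[[0,0,-3,0,0,0],[0,0,-6,0,0,0],[0,0,-9,0,0,0],[0,0,-11,0,0,0],[0,0,-11,0,0,0],[0,0,-11,0,0,0]]])

```text
t: 12.35
tool_pos: [0.4343, 0.2866, 0.3125]
tool_rot: [0.032, 2.919, -0.002]
contact_force: [0.1, 0.1, -0.7]
opening: 0.0294
grip_force: 59.1
```

```bash
python3 - <<'E'
from h import *
case_row(2,.05,da=.0005); o=get_obs(); print(o['opening'],o['grip_force'],o['tool_pos'])
E
```

```text
row [-2.28, -37.09, 7.5] [0.013, 0.222, 0.108] n 9.1
0.029431144483926985 59.112396240234375 [0.43433906 0.28657309 0.31253514]
```

Request:
arm_command(plan=[[[-1,-16,-0.5,0.006,0.1,0.05],[-1,-16,-0.5,0.006,0.1,0.05],[-1,-16,-0.5,0.006,0.1,0.05],[-1,-16,-0.5,0.006,0.1,0.05],[-2.3,-37.1,2.5,0.013,0.222,0.108],[-2.3,-37.1,2.5,0.013,0.222,0.108],[-2.3,-37.1,2.5,0.013,0.222,0.108],[-2.3,-37.1,2.5,0.013,0.222,0.108],[-2.3,-37.1,2.5,0.013,0.222,0.108],[-2.3,-37.1,7.5,0.013,0.222,0.108],[-2.3,-37.1,7.5,0.013,0.222,0.108],[-2.3,-37.1,7.5,0.013,0.222,0.108]]])

```text
t: 13.35
tool_pos: [0.4627, -0.0855, 0.2374]
tool_rot: [-0.207, -3.12, -0.002]
contact_force: [-0.4, 0.1, 0.1]
opening: 0.0293
grip_force: 59.2
```

```bash
python3 - <<'E'
from h import *
held(2,'w6.png'); case_row(2,.05,da=.0005)
E
```

```text
car n 6602 2/98% [[-41.2, -14.9, 54.2], [29.5, 13.6, 66.9]]
 yellow A [-37.5  39.2] B [-76.6 -50.8] Z 0.5 ang 89.9
 yellow A [-38.1 -30.1] B [-14.1  14.2] Z 0.5 ang 0.5
 yellow A [-38.  -35.4] B [50.4 77.2] Z 0.5 ang 1.4
 yellow A [-37.   39.3] B [-139.  -116.8] Z 0.4 ang 89.8
open 0.029559723794211727 grip 59.21253561973572 F [ 0.1  1.6 -0.4]
row [-0.15, 0.02, -0.43] [-0.0, -0.01, -0.001] n 0.1
```

Request:
arm_command(plan=[[[-0.35,0.05,0.5,0,-0.005,0],[-0.35,0.05,1,0,-0.005,0],[-0.35,0.05,1,0,-0.005,0],[-0.35,0.05,1,0,-0.005,0]]])

```text
t: 13.73
tool_pos: [0.4685, -0.0847, 0.2335]
tool_rot: [0.202, 3.132, -0.004]
contact_force: [1.0, 0.5, -1.4]
opening: 0.0294
grip_force: 59.2
```

```bash
cat >> h.py <<'E'
def hp(A,B,Z): print('held prof',[(a,round(float(np.median(Z[(abs(A-a)<2)&(abs(B)<8)])),1)) for a in range(-40,33,6)])
E
python3 - <<'E'
from h import *
im,A,B,Z=held(2); hp(A,B,Z); case_row(2,.01,da=.0005)
E
```

```text
car n 6678 2/98% [[-32.7, -14.0, 49.7], [38.1, 14.7, 63.1]]
 yellow A [-37.7  39.3] B [-76.7 -51.1] Z 0.5 ang 89.8
 yellow A [-38.1 -21.7] B [-14.2  14.1] Z 0.5 ang 0.3
 yellow A [-38.1 -35.5] B [49.9 77.7] Z 0.6 ang 0.2
 yellow A [-37.5  39.3] B [-139.  -117.1] Z 0.4 ang 0.4
open 0.029415804689276934 grip 59.23486948013306 F [ 0.4 -0.1  0.4]
held prof [(-40, 14.0), (-34, 47.4), (-28, 51.6), (-22, 52.6), (-16, 53.5), (-10, 54.4), (-4, 131.5), (2, 61.9), (8, 64.3), (14, 62.2), (20, 61.9), (26, 58.7), (32, 54.4)]
row [0.35, -0.05, 2.97] [-0.002, 0.003, 0.001] n 0.7
```

Request:
arm_command(plan=[[[0.45,-0.04,0,0,0.003,0],[0.45,-0.04,0,0,0.003,0],[0.45,-0.04,1.0,0,0.003,0],[0.45,-0.04,1.8,0,0.003,0],[0.45,-0.04,2.3,0,0.003,0],[0.45,-0.04,2.6,0,0.003,0],[0.45,-0.04,2.7,0,0.003,0],[0.45,-0.04,2.7,0,0.003,0],[0.45,-0.04,2.7,0,0.003,0]]])

```text
t: 14.53
tool_pos: [0.4642, -0.0853, 0.2058]
tool_rot: [0.206, 3.135, -0.002]
contact_force: [3.3, 2.2, -0.1]
opening: 0.0293
grip_force: 59.8
```

```bash
python3 - <<'E'
from h import *
im,A,B,Z=held(2); hp(A,B,Z); case_row(2,.01,da=.0005)
E
```

```text
car n 6736 2/98% [[-37.3, -14.8, 21.5], [34.2, 13.8, 35.4]]
 yellow A [-36.8  36.5] B [-76.8 -51.6] Z 0.4 ang 0.2
 yellow A [-37.5 -33.5] B [-15.4  14.5] Z 0.5 ang 90.0
 yellow A [-37.5 -34.7] B [50.6 77.5] Z 0.6 ang 0.5
 yellow A [-36.8  39.2] B [-139.  -118.6] Z 0.4 ang 89.7
open 0.02924625720727328 grip 59.66882765293121 F [ 3.   2.  -0.9]
held prof [(-40, 18.1), (-34, 23.4), (-28, 24.9), (-22, 25.4), (-16, 26.0), (-10, 106.2), (-4, 34.1), (2, 34.8), (8, 34.9), (14, 34.4), (20, 31.8), (26, 27.0), (32, 26.1)]
row [-0.09, 0.04, 0.18] [-0.001, 0.0, -0.001] n 0.0
```

Request:
arm_command(plan=[[[0,0,0.15,0,0,0],[0,0,0.3,0,0,0],[0,0,0.3,0,0,0]]])

```text
t: 14.83
tool_pos: [0.4644, -0.0853, 0.2036]
tool_rot: [0.206, 3.135, -0.002]
contact_force: [1.9, 3.0, 4.2]
opening: 0.0297
grip_force: 60.1
```

Request:
arm_command(plan=[[[0,0,0,0,0,0],[0,0,0,0,0,0],[0,0,0,0,0,0],[0,0,0,0,0,0],[0,0,-3,0,0,0],[0,0,-6,0,0,0],[0,0,-6,0,0,0],[0,0,-6,0,0,0]]], gripper=-0.17)

```text
t: 15.5
tool_pos: [0.4647, -0.0856, 0.265]
tool_rot: [0.204, 3.132, -0.005]
contact_force: [-0.2, -0.3, -0.2]
opening: 0.0503
grip_force: 0.0
```

Request:
arm_command(plan=[[[0.9,0,0,0,0,0],[0.9,0,0,0,0,0],[0.9,0,0,0,0,0],[0.9,0,0,0,0,0],[0.9,0,0,0,0,0],[0.9,0,0,0,0,0]]], gripper=1)

```text
t: 16.0
tool_pos: [0.4549, -0.084, 0.2625]
tool_rot: [-0.205, -3.133, 0.003]
contact_force: [-0.3, 1.0, -0.9]
opening: 0.0001
grip_force: 0.0
```

```bash
python3 - <<'E'
from h import *
im,A,B,Z=held(2); hp(A,B,Z);print(get_obs()['tool_pos'])
E
```

```text
car n 2865 2/98% [[-38.7, -14.3, 19.9], [9.2, 14.6, 33.1]]
 yellow A [-37.   39.4] B [-76.7 -50.4] Z 0.4 ang 89.6
 yellow A [-37.4  39.2] B [-138.8 -115.9] Z 0.4 ang 0.3
open 0.00020167751220774945 grip 0.0 F [-0.8  0.2  0.3]
held prof [(-40, 18.1), (-34, 22.2), (-28, 162.3), (-22, 132.9), (-16, 103.5), (-10, 31.8), (-4, 114.6), (2, 33.7), (8, nan), (14, nan), (20, nan), (26, nan), (32, nan)]
[ 0.45499656 -0.08406186  0.26262472]
  return _methods._mean(a, axis=axis, dtype=dtype,
  ret = ret.dtype.type(ret / rcount)
```

Request:
arm_command(plan=[[[0,0,2,0,0,0],[0,0,3.5,0,0,0],[0,0,4.2,0,0,0],[0,0,4.4,0,0,0],[0,0,4.6,0,0,0],[0,0,4.8,0,0,0],[0,0,5.0,0,0,0],[0,0,5.15,0,0,0],[0,0,5.25,0,0,0],[0,0,5.3,0,0,0],[0,0,5.3,0,0,0]]])

```text
t: 16.97
tool_pos: [0.456, -0.0847, 0.2125]
tool_rot: [0.204, 3.134, -0.006]
contact_force: [-3.7, -1.5, 8.0]
opening: -0.0001
grip_force: 4.0
```

Request:
arm_command(plan=[[[0,0,0.15,0,0,0],[0,0,0.3,0,0,0],[0,0,0.45,0,0,0],[0,0,0.45,0,0,0]]])

```text
t: 17.3
tool_pos: [0.4567, -0.0849, 0.2101]
tool_rot: [0.204, 3.134, -0.006]
contact_force: [-9.6, 2.8, 20.9]
opening: 0.0002
grip_force: 10.8
```

Request:
arm_command(plan=[[[0,0,0.1,0,0,0],[0,0,0.15,0,0,0],[0,0,0.15,0,0,0]]])

```text
t: 17.55
tool_pos: [0.4569, -0.085, 0.21]
tool_rot: [-0.204, -3.134, 0.005]
contact_force: [-15.9, 2.9, 31.7]
opening: -0.0003
grip_force: 15.9
```

Request:
arm_command(plan=[[[0,0,-4,0,0,0],[0,0,-8,0,0,0],[0,0,-12,0,0,0],[0,0,-14,0,0,0],[0,0,-14,0,0,0],[0,0,-14,0,0,0],[0,0,-14,0,0,0]]], gripper=-0.17)

```text
t: 18.13
tool_pos: [0.4549, -0.0838, 0.3435]
tool_rot: [-0.205, -3.133, 0.003]
contact_force: [0.3, -0.2, -0.6]
opening: 0.0501
grip_force: 0.0
```

```bash
python3 - <<'E'
from h import *
im,A,B,Z=held(2); prof(2,A,B,Z)
tray_row(-.010,.100,.072,.168); print(get_obs()['tool_pos'])
E
```

```text
car n 2257 2/98% [[-36.4, -14.7, 12.2], [36.1, 15.6, 26.1]]
 yellow A [-38.2  39.3] B [-76.5 -49.6] Z 0.4 ang 90.0
 yellow A [-38.2  39.3] B [-138.7 -114.2] Z 0.4 ang 89.6
open 0.05004991828490412 grip 0.0 F [0.5 0.2 0.4]
profile [(-44, 18.0), (-40, 13.3), (-36, 12.6), (-32, 15.1), (-28, 16.4), (-24, 16.0), (-20, 244.9), (-16, 16.9), (-12, 19.5), (-8, 23.6), (-4, 24.8), (0, 25.1), (4, 27.7), (8, 25.9), (12, 25.1), (16, 25.0), (20, 22.9), (24, 20.3), (28, 17.3), (32, 17.0), (36, 15.9), (40, 13.8), (44, 18.2)]
roof A [-10.9  21.9] B [-15.8  14.9]
row [6.29, 42.95, 8.21] [-0.013, -0.223, -0.108] n 10.6
[ 0.45468725 -0.08376625  0.34253809]
```

Car B is home too. Now the third car.

Request:
arm_command(plan=[[[3,22,0,-0.006,-0.11,-0.05],[3,22,0,-0.006,-0.11,-0.05],[3,22,0,-0.006,-0.11,-0.05],[3,22,0,-0.006,-0.11,-0.05],[3,22,0,-0.006,-0.11,-0.05],[3,22,0,-0.006,-0.11,-0.05],[5.4,42.9,4,-0.013,-0.223,-0.108],[5.4,42.9,4,-0.013,-0.223,-0.108],[5.4,42.9,4,-0.013,-0.223,-0.108],[5.4,42.9,4,-0.013,-0.223,-0.108],[5.4,42.9,4,-0.013,-0.223,-0.108],[5.4,42.9,4,-0.013,-0.223,-0.108]]])

```text
t: 19.18
tool_pos: [0.4557, 0.3525, 0.2989]
tool_rot: [0.025, 2.925, -0.006]
contact_force: [-0.4, 0.4, -0.7]
opening: 0.05
grip_force: 0.0
```

Request:
arm_command(plan=[[[0.9,0,4.2,0,0,0],[0.9,0,4.2,0,0,0],[0.9,0,4.2,0,0,0],[0.9,0,4.2,0,0,0],[0.9,0,4.2,0,0,0]]])

```text
t: 19.6
tool_pos: [0.4584, 0.3481, 0.2618]
tool_rot: [0.033, 2.917, -0.003]
contact_force: [0.2, 1.0, 0.2]
opening: 0.0502
grip_force: 0.0
```

```bash
python3 - <<'E'
from h import *
lane(.100); tray_row(-.010,.100,.0135,.170)
E
```

```text
car [283. 230.] 2874 u,Y mm [ 0.7 97.5] ext [39.1 29.4 10.4] roof w 27.7 rect 31 45 87.9
u [-42.8 -42.2  28.5  29.7] Y [ 82.7 112.9]
row [1.12, 0.17, 5.63] [0.001, 0.005, -0.001] n 1.4
```

Request:
arm_command(plan=[[[0.7,-0.05,3,0,0.004,0],[0.7,-0.05,5,0,0.004,0],[0.7,-0.05,5.6,0,0.004,0],[0.7,-0.05,5.6,0,0.004,0],[0.7,-0.05,5.6,0,0.004,0],[0.7,-0.05,5.6,0,0.004,0]]])

```text
t: 20.15
tool_pos: [0.4641, 0.348, 0.2062]
tool_rot: [0.032, 2.92, -0.002]
contact_force: [-0.5, 1.0, 0.4]
opening: 0.05
grip_force: 0.0
```

Request:
arm_command(plan=[[[0,0,0,0,0,0],[0,0,0,0,0,0],[0,0,0,0,0,0],[0,0,0,0,0,0],[0,0,0,0,0,0],[0,0,0,0,0,0],[0,0,0,0,0,0]]], gripper=1, force=60)

```text
t: 20.73
tool_pos: [0.4639, 0.3482, 0.2062]
tool_rot: [0.032, 2.921, -0.003]
contact_force: [-1.9, -0.9, 7.0]
opening: 0.0296
grip_force: 59.4
```

Request:
arm_command(plan=[[[0,0,-3,0,0,0],[0,0,-6,0,0,0],[0,0,-9,0,0,0],[0,0,-11,0,0,0],[0,0,-11,0,0,0],[0,0,-11,0,0,0]]])

```text
t: 21.23
tool_pos: [0.4396, 0.3486, 0.313]
tool_rot: [0.032, 2.921, -0.002]
contact_force: [0.0, -0.1, -0.6]
opening: 0.0295
grip_force: 59.0
```

```bash
python3 - <<'E'
from h import *
case_row(1,.05,da=.0005); o=get_obs(); print(o['opening'],o['grip_force'],o['tool_pos'])
E
```

```text
row [-1.24, -49.46, 7.31] [0.013, 0.221, 0.108] n 12.0
0.029538685954076122 58.9699387550354 [0.43961503 0.34856632 0.31304325]
```

Request:
arm_command(plan=[[[-0.8,-25,-1,0.006,0.11,0.05],[-0.8,-25,-1,0.006,0.11,0.05],[-0.8,-25,-1,0.006,0.11,0.05],[-0.8,-25,-1,0.006,0.11,0.05],[-0.8,-25,-1,0.006,0.11,0.05],[-0.8,-25,-1,0.006,0.11,0.05],[-1.2,-49.5,2.5,0.013,0.221,0.108],[-1.2,-49.5,2.5,0.013,0.221,0.108],[-1.2,-49.5,2.5,0.013,0.221,0.108],[-1.2,-49.5,2.5,0.013,0.221,0.108],[-1.2,-49.5,2.5,0.013,0.221,0.108],[-1.2,-49.5,2.5,0.013,0.221,0.108]]])

```text
t: 22.23
tool_pos: [0.4446, -0.149, 0.2875]
tool_rot: [-0.206, -3.129, 0.001]
contact_force: [0.7, -0.1, -0.4]
opening: 0.0298
grip_force: 59.1
```

Request:
arm_command(plan=[[[0,0,3,0,0,0],[0,0,4.8,0,0,0],[0,0,4.8,0,0,0],[0,0,4.8,0,0,0],[0,0,4.8,0,0,0],[0,0,4.8,0,0,0]]])

```text
t: 22.73
tool_pos: [0.4462, -0.1469, 0.2432]
tool_rot: [-0.203, -3.134, 0.005]
contact_force: [0.7, -0.2, -0.6]
opening: 0.03
grip_force: 59.1
```

```bash
python3 - <<'E'
from h import *
im,A,B,Z=held(1); hp(A,B,Z); case_row(1,.05,da=.0005)
E
```

```text
car n 6556 2/98% [[-46.6, -16.2, 60.0], [24.3, 12.4, 73.1]]
 yellow A [-37.8 -33. ] B [-13.9  14.2] Z 0.4 ang 89.5
 yellow A [-36.9  39.3] B [-76.7 -50.6] Z 0.4 ang 89.8
open 0.029707685870396353 grip 59.13748562335968 F [ 0.4 -0.2 -0.5]
held prof [(-40, 62.5), (-34, 62.7), (-28, 149.9), (-22, 143.5), (-16, 71.3), (-10, 71.9), (-4, 74.9), (2, 72.0), (8, 71.2), (14, 67.5), (20, 64.0), (26, 63.1), (32, nan)]
row [-1.07, 0.18, -0.05] [-0.003, -0.001, 0.001] n 0.3
  return _methods._mean(a, axis=axis, dtype=dtype,
  ret = ret.dtype.type(ret / rcount)
```

Request:
arm_command(plan=[[[-0.95,0.2,0,0,0,0],[-0.95,0.2,1,0,0,0],[-0.95,0.2,2,0,0,0],[-0.95,0.2,2,0,0,0],[-0.95,0.2,2,0,0,0],[-0.95,0.2,2,0,0,0]]])

```text
t: 23.28
tool_pos: [0.455, -0.1462, 0.2215]
tool_rot: [-0.204, -3.131, 0.003]
contact_force: [0.4, 0.1, 0.1]
opening: 0.0296
grip_force: 59.1
```

```bash
python3 - 2>/dev/null <<'E'
from h import *
im,A,B,Z=held(1); hp(A,B,Z); case_row(1,.03,da=.0005)
E
```

```text
car n 6558 2/98% [[-38.4, -14.2, 38.3], [32.5, 14.4, 51.3]]
 yellow A [-37.2  39.3] B [-76.7 -51.1] Z 0.5 ang 89.9
 yellow A [-38.  -30.8] B [-14.   14.2] Z 0.5 ang 89.5
open 0.029504241430350936 grip 59.13606405258179 F [-0.1  0.3 -0.8]
held prof [(-40, 37.4), (-34, 40.0), (-28, 41.3), (-22, 41.9), (-16, 42.7), (-10, 119.8), (-4, 50.2), (2, 52.4), (8, 50.4), (14, 50.2), (20, 46.9), (26, 42.5), (32, 41.7)]
row [-0.19, 0.01, -0.21] [-0.002, -0.003, -0.0] n 0.1
```

Request:
arm_command(plan=[[[-0.1,0,0.6,0,0,0],[-0.1,0,1.1,0,0,0],[-0.1,0,1.4,0,0,0],[-0.1,0,1.6,0,0,0],[-0.1,0,1.6,0,0,0],[-0.1,0,1.75,0,0,0],[-0.1,0,1.85,0,0,0],[-0.1,0,1.85,0,0,0]]])

```text
t: 24.0
tool_pos: [0.457, -0.1466, 0.2045]
tool_rot: [-0.203, -3.135, 0.003]
contact_force: [2.2, 1.3, 2.4]
opening: 0.029
grip_force: 60.1
```

```bash
python3 - 2>/dev/null <<'E'
from h import *
im,A,B,Z=held(1); hp(A,B,Z); print(get_obs()['tool_pos'])
E
```

```text
car n 6710 2/98% [[-35.9, -14.5, 21.0], [35.7, 14.2, 34.4]]
 yellow A [-37.6 -32.4] B [-15.5  14.7] Z 0.5 ang 0.3
 yellow A [-36.8  36.5] B [-76.7 -51.7] Z 0.5 ang 89.9
 yellow A [-37.7 -35.5] B [50.8 76.6] Z 0.6 ang 89.9
open 0.029286262393508514 grip 60.21973371505737 F [3.5 1.  3.5]
held prof [(-40, 13.4), (-34, 21.7), (-28, 23.9), (-22, 24.5), (-16, 25.1), (-10, 105.0), (-4, 32.9), (2, 33.4), (8, 36.2), (14, 33.4), (20, 32.2), (26, 28.0), (32, 25.1)]
[ 0.45695462 -0.14657881  0.20438819]
```

Request:
arm_command(plan=[[[0.1,0,0.1,0,0,0],[0.1,0,0.1,0,0,0]]])

```text
t: 24.22
tool_pos: [0.4563, -0.1466, 0.2037]
tool_rot: [0.204, 3.133, -0.004]
contact_force: [4.8, 2.3, 3.2]
opening: 0.0294
grip_force: 60.3
```

Request:
arm_command(plan=[[[0,0,0,0,0,0],[0,0,0,0,0,0],[0,0,0,0,0,0],[0,0,0,0,0,0],[0,0,-3,0,0,0],[0,0,-6,0,0,0],[0,0,-6,0,0,0],[0,0,-6,0,0,0]]], gripper=-0.17)

```text
t: 24.88
tool_pos: [0.456, -0.1467, 0.2645]
tool_rot: [0.205, 3.135, -0.006]
contact_force: [-0.1, -0.2, -0.7]
opening: 0.0498
grip_force: 0.0
```

Request:
arm_command(plan=[[[0.9,0,0,0,0,0],[0.9,0,0,0,0,0],[0.9,0,0,0,0,0],[0.9,0,0,0,0,0],[0.9,0,0,0,0,0],[0.9,0,0,0,0,0]]], gripper=1)

```text
t: 25.38
tool_pos: [0.4464, -0.1451, 0.2621]
tool_rot: [-0.205, -3.131, 0.003]
contact_force: [1.1, 0.3, -0.0]
opening: -0.0
grip_force: 0.0
```

```bash
python3 - 2>/dev/null <<'E'
from h import *
im,A,B,Z=held(1); hp(A,B,Z); print(get_obs()['tool_pos'])
E
```

```text
car n 2578 2/98% [[-35.3, -14.4, 19.9], [7.8, 14.4, 33.5]]
 yellow A [-38.  -32.6] B [-14.3  14.7] Z 0.5 ang 89.8
 yellow A [-37.3  39.3] B [-76.7 -50.3] Z 0.4 ang 89.9
open -0.0002816135777811123 grip 0.0 F [0.2 0.3 0.2]
held prof [(-40, 13.4), (-34, 20.1), (-28, 158.0), (-22, 144.3), (-16, 104.2), (-10, 29.3), (-4, 115.2), (2, 32.8), (8, nan), (14, nan), (20, nan), (26, nan), (32, nan)]
[ 0.44643041 -0.14511198  0.26229487]
```

Request:
arm_command(plan=[[[-0.1,0,2,0,0,0],[-0.1,0,3.5,0,0,0],[-0.1,0,4.2,0,0,0],[-0.1,0,4.4,0,0,0],[-0.1,0,4.6,0,0,0],[-0.1,0,4.8,0,0,0],[-0.1,0,5.0,0,0,0],[-0.1,0,5.15,0,0,0],[-0.1,0,5.25,0,0,0],[-0.1,0,5.35,0,0,0],[-0.1,0,5.45,0,0,0],[-0.1,0,5.45,0,0,0]]])

```text
t: 26.43
tool_pos: [0.4482, -0.1458, 0.2123]
tool_rot: [-0.204, -3.13, 0.003]
contact_force: [-12.2, 5.0, 23.4]
opening: -0.0003
grip_force: 12.3
```

Request:
arm_command(plan=[[[0,0,0.08,0,0,0],[0,0,0.15,0,0,0],[0,0,0.15,0,0,0],[0,0,0.15,0,0,0]]])

```text
t: 26.77
tool_pos: [0.4484, -0.1459, 0.2121]
tool_rot: [-0.203, -3.13, 0.003]
contact_force: [-17.2, 7.4, 33.0]
opening: -0.0003
grip_force: 17.1
```

```bash
python3 - 2>/dev/null <<'E'
from h import *
im,A,B,Z=held(1); hp(A,B,Z); print(get_obs()['tool_pos'])
E
```

```text
car n 2677 2/98% [[-34.8, -13.8, 11.7], [-11.5, 14.1, 20.0]]
 yellow A [-36.2  37.7] B [-76.6 -51.3] Z 0.4 ang 90.0
 yellow A [-37.  -32.9] B [-15.2  15.1] Z 0.5 ang 1.0
open -2.830528682534635e-06 grip 17.115756757557392 F [-16.2   7.5  33.5]
held prof [(-40, 13.5), (-34, 11.4), (-28, 121.5), (-22, 84.7), (-16, 83.9), (-10, 71.4), (-4, 73.9), (2, 75.9), (8, nan), (14, nan), (20, nan), (26, nan), (32, nan)]
[ 0.44845082 -0.14589495  0.21211384]
```

Request:
arm_command(plan=[[[0,0,-3,0,0,0],[0,0,-6,0,0,0],[0,0,-9,0,0,0],[0,0,-12,0,0,0],[0,0,-12,0,0,0],[0,0,-12,0,0,0]]])

```text
t: 27.32
tool_pos: [0.4485, -0.1455, 0.3301]
tool_rot: [0.204, 3.132, -0.008]
contact_force: [0.0, 0.7, 0.5]
opening: -0.0
grip_force: 0.0
```

```bash
python3 - 2>/dev/null <<'E'
from h import *
im,A,B,Z=held(1,'w7.png'); prof(1,A,B,Z); print(get_obs()['tool_pos'])
E
```

```text
car n 2519 2/98% [[-34.0, -14.8, 12.3], [37.7, 14.9, 30.0]]
 yellow A [-37.9  39.3] B [-76.6 -49.8] Z 0.4 ang 0.1
open -6.342445762517303e-05 grip 0.0 F [-0.6 -0.1  0. ]
profile [(-44, 17.5), (-40, 13.0), (-36, 0.9), (-32, 13.9), (-28, 241.2), (-24, 224.8), (-20, 209.2), (-16, 220.9), (-12, 174.9), (-8, 182.5), (-4, 182.9), (0, 192.8), (4, 31.7), (8, 29.3), (12, 29.1), (16, 29.2), (20, 28.3), (24, 25.9), (28, 23.0), (32, 22.9), (36, 22.8), (40, 16.7), (44, 18.1)]
roof A [-11.   37.7] B [-15.8  14.8]
[ 0.44790002 -0.14523304  0.32782569]
```

View pics/w7.png

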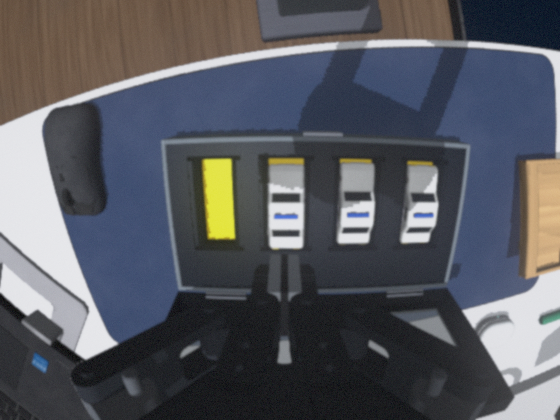

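The third car (287,200) has its nose down, but its rear is about 6 mm high. It sits 2.5 mm too far back and is caught on the bevel, so I'll press on the rear of the roof while dragging it forward.

```bash
python3 - 2>/dev/null <<'E'
from h import *
case_row(1,.034,da=.021,off=.173)
E
```

```text
row [-2.98, 0.03, 10.88] [-0.003, -0.0, -0.0] n 2.7
```

Request:
arm_command(plan=[[[-3,0,3,0,0,0],[-3,0,7,0,0,0],[-3,0,10,0,0,0],[-3,0,11,0,0,0],[-3,0,11.3,0,0,0],[-3,0,11.5,0,0,0],[-2.9,0,11.6,0,0,0],[-2.8,0,11.7,0,0,0],[-2.7,0,11.8,0,0,0],[-2.7,0,11.8,0,0,0]]])

```text
t: 28.2
tool_pos: [0.4749, -0.1492, 0.2105]
tool_rot: [0.205, 3.134, -0.005]
contact_force: [1.1, 0.8, 3.6]
opening: 0.0004
grip_force: 1.9
```

```bash
python3 - 2>/dev/null <<'E'
from h import *
im,A,B,Z=held(1); hp(A,B,Z); case_row(1,.025,da=.021,off=.173)
E
```

```text
car n 5161 2/98% [[-35.7, -14.3, 12.6], [14.3, 14.2, 26.3]]
 yellow A [-39.1 -35.7] B [-15.4  15.1] Z 0.5 ang 1.1
 yellow A [-38.5  39.2] B [-76.8 -51.4] Z 0.5 ang 0.1
 yellow A [-39.2 -36.8] B [50.6 77.4] Z 0.7 ang 89.7
open 0.0001839756091693635 grip 2.592893136315979 F [1.5 0.4 5.1]
held prof [(-40, 1.8), (-34, 13.9), (-28, 15.7), (-22, 16.2), (-16, 16.8), (-10, 20.7), (-4, 24.9), (2, 104.6), (8, 100.7), (14, 62.9), (20, 72.2), (26, 74.4), (32, 73.9)]
row [-0.25, 0.03, 0.04] [-0.003, 0.001, -0.001] n 0.1
```

Moving in easily. I'll press a bit further.

Request:
arm_command(plan=[[[0,0,0.1,0,0,0],[0,0,0.2,0,0,0],[0,0,0.25,0,0,0],[0,0,0.25,0,0,0]]])

```text
t: 28.58
tool_pos: [0.4754, -0.1493, 0.2101]
tool_rot: [-0.204, -3.134, 0.004]
contact_force: [-6.1, 4.3, 20.9]
opening: -0.0001
grip_force: 10.4
```

Request:
arm_command(plan=[[[0,0,-4,0,0,0],[1.5,0,-8,0,0,0],[3,0,-12,0,0,0],[4,0,-14,0,0,0],[4,0,-14,0,0,0],[4,0,-14,0,0,0],[4,0,-14,0,0,0]]])

```text
t: 29.17
tool_pos: [0.4344, -0.1433, 0.345]
tool_rot: [-0.205, -3.13, 0.003]
contact_force: [0.2, -0.0, 0.2]
opening: 0.0002
grip_force: 0.0
```

```bash
python3 - 2>/dev/null <<'E'
from h import *
im,A,B,Z=held(1,'w8.png'); 
for i,o in((1,0),(2,62),(3,124)): prof(i,A,B-o,Z)
print(get_obs()['tool_pos'])
E
```

```text
car n 2162 2/98% [[-35.8, -14.9, 12.7], [35.5, 15.5, 26.0]]
 yellow A [-37.5  39.2] B [-76.5 -49.6] Z 0.4 ang 0.1
open 0.0006495903885856361 grip 0.0 F [-0.9  0.5 -1.1]
profile [(-44, 18.3), (-40, 242.0), (-36, 217.1), (-32, 238.4), (-28, 197.3), (-24, 197.9), (-20, 197.9), (-16, 207.8), (-12, 197.1), (-8, 22.9), (-4, 24.7), (0, 25.1), (4, 25.8), (8, 27.3), (12, 25.1), (16, 25.0), (20, 23.9), (24, 20.7), (28, 17.4), (32, 16.8), (36, 16.6), (40, nan), (44, nan)]
roof A [-10.1  22.8] B [-15.7  14.6]
profile [(-44, 17.6), (-40, 13.6), (-36, 246.6), (-32, 248.0), (-28, 253.2), (-24, 17.2), (-20, 17.1), (-16, 16.8), (-12, 19.7), (-8, 23.6), (-4, 24.8), (0, 24.8), (4, 27.4), (8, 25.7), (12, 25.3), (16, 25.1), (20, 23.7), (24, 20.5), (28, 17.4), (32, 16.9), (36, 16.2), (40, 14.2), (44, 18.1)]
roof A [-10.9  22.8] B [-15.3  14.9]
profile [(-44, 18.1), (-40, 13.5), (-36, 11.4), (-32, 15.1), (-28, 15.8), (-24, 16.2), (-20, 16.4), (-16, 16.9), (-12, 19.2), (-8, 23.4), (-4, 25.2), (0, 25.2), (4, 27.3), (8, 27.4), (12, 25.5), (16, 25.3), (20, 23.8), (24, 20.8), (28, 17.5), (32, 17.1), (36, 16.5), (40, 14.4), (44, 18.2)]
roof A [-10.   22.8] B [-15.1  15. ]
[ 0.43443191 -0.14319766  0.34419383]
```

All three cars are home and level. Now for the lid: I'll measure it and check the clearance behind it.

```bash
python3 - 2>/dev/null <<'E'
from h import *
im,d,c=snap('scene'); P=world(d,c)
im2,d2,c2=snap('top'); P2=world(d2,c2)
def cf(P): 
    a=P[...,0]*np.cos(CY)+P[...,1]*np.sin(CY); b=-P[...,0]*np.sin(CY)+P[...,1]*np.cos(CY); return a,b,P[...,2]
for n,Q in(('scene',P),('top',P2)):
    a,b,z=cf(Q)
    for lo,hi in((.05,.1),(.1,.15),(.15,.172),(.172,.2)):
        m=(z>lo)&(z<hi)&(a>.53)&(a<.64)&(b>-.185)&(b<.075)
        if m.sum()>20: print(n,lo,m.sum(),'a',np.percentile(a[m],[2,50,98]).round(4),'z98',np.percentile(z[m],98).round(4),'b',np.percentile(b[m],[2,98]).round(3))
    for lo in(.1,.2,.3,.4):
        m=(Q[...,2]>lo)&(Q[...,2]<lo+.1)&(Q[...,0]>.66)&(Q[...,0]<1.2)&(abs(Q[...,1]+.1)<.2)
        if m.sum()>20: print('  behind',n,lo,m.sum(),'xmin',np.percentile(Q[...,0][m],[1,5]).round(3))
# earbud
m=(P2[...,2]>.012)&(P2[...,2]<.035)&(P2[...,0]>.6)&(P2[...,0]<.75)&(P2[...,1]>.03)&(P2[...,1]<.17); print('bud',m.sum(),np.percentile(P2[m],[3,97],axis=0).round(3))
b=-.0546
for a,tz in((.625,.23),(.625,.16)):
    rel([a*np.cos(CY)-b*np.sin(CY),a*np.sin(CY)+b*np.cos(CY),tz+.173],pose_R(np.pi+CY))
E
```

```text
scene 0.05 785 a [0.5739 0.5783 0.5826] z98 0.0988 b [-0.182  0.062]
scene 0.1 678 a [0.5774 0.582  0.5864] z98 0.1486 b [-0.181 -0.021]
scene 0.15 185 a [0.5794 0.5838 0.588 ] z98 0.1629 b [-0.182 -0.037]
scene 0.172 299 a [0.5687 0.5774 0.5883] z98 0.1865 b [-0.18  -0.035]
  behind scene 0.1 4649 xmin [0.705 0.715]
  behind scene 0.2 3394 xmin [0.806 0.807]
  behind scene 0.3 4569 xmin [0.806 0.807]
  behind scene 0.4 6331 xmin [0.806 0.808]
top 0.05 345 a [0.5789 0.581  0.5829] z98 0.0994 b [-0.179  0.07 ]
top 0.1 44 a [0.582  0.5827 0.5834] z98 0.1072 b [-0.182  0.058]
top 0.172 757 a [0.573  0.5817 0.5909] z98 0.1861 b [-0.18  0.07]
  behind top 0.1 7223 xmin [0.709 0.715]
  behind top 0.2 2819 xmin [0.812 0.812]
  behind top 0.3 5349 xmin [0.812 0.812]
  behind top 0.4 8464 xmin [0.812 0.812]
bud 275 [[0.658 0.083 0.015]
 [0.699 0.135 0.024]]
row [-17.51, 3.11, -6.03] [-0.001, -0.007, -0.0] n 4.5
row [-17.56, 3.11, 0.96] [-0.001, -0.007, -0.0] n 4.3
```

Request:
arm_command(plan=[[[0,1,-6,0,-0.007,0],[0,1,-6,0,-0.007,0],[-8,3,-6.5,0,-0.007,0],[-16.6,3.1,-6.5,0,-0.007,0],[-16.6,3.1,-6.5,0,-0.007,0],[-16.6,3.1,-6.5,0,-0.007,0],[-16.6,3.1,-6.5,0,-0.007,0],[-16.6,3.1,-3,0,-0.007,0],[-16.6,3.1,0.5,0,-0.007,0],[-16.6,3.1,0.5,0,-0.007,0],[-16.6,3.1,0.5,0,-0.007,0]]])

```text
t: 30.23
tool_pos: [0.6025, -0.1339, 0.3365]
tool_rot: [-0.204, -3.131, 0.001]
contact_force: [-1.1, 0.6, 1.1]
opening: -0.0004
grip_force: 0.0
```

```bash
python3 - 2>/dev/null <<'E'
from h import *
o=get_obs(); p=o['tool_pos']; a=p[0]*np.cos(CY)+p[1]*np.sin(CY); b=-p[0]*np.sin(CY)+p[1]*np.cos(CY); print('a,b,tip',a,b,p[2]-.173,o['contact_force'])
H=.561;r=.132;Z0=.031
for th in np.arange(1.6,-.01,-.1):
    A=H-r*np.cos(th)+.0185*np.sin(th)+.011*np.sin(th); z=Z0+r*np.sin(th)+.0185*np.cos(th)
    print(round(th,2),'x',round((a-A)*100,1),'z',round((p[2]-.173-z)*100,1))
E
```

```text
a,b,tip 0.61479129869266 -0.05466633061826588 0.1634846747828107 [-1.08923369  0.59730332  1.13816307]
1.6 x 2.0 z 0.1
1.5 x 3.4 z -0.0
1.4 x 4.7 z -0.1
1.3 x 6.1 z 0.0
1.2 x 7.4 z 0.3
1.1 x 8.7 z 0.6
1.0 x 10.0 z 1.1
0.9 x 11.3 z 1.8
0.8 x 12.5 z 2.5
0.7 x 13.6 z 3.3
0.6 x 14.6 z 4.3
0.5 x 15.5 z 5.3
0.4 x 16.4 z 6.4
0.3 x 17.1 z 7.6
0.2 x 17.7 z 8.8
0.1 x 18.2 z 10.1
-0.0 x 18.6 z 11.4
```

Request:
arm_command(plan=[[[2,0,0.1,0,0,0],[3.4,0,0,0,0,0],[4.7,0,0,0,0,0],[6.1,0,0,0,0,0],[7.4,0,0.3,0,0,0],[8.7,0,0.6,0,0,0],[10,0,1.1,0,0,0],[11.3,0,1.8,0,0,0],[12.5,0,2.5,0,0,0],[12.5,0,2.5,0,0,0]]])

```text
t: 31.07
tool_pos: [0.4787, -0.118, 0.3168]
tool_rot: [0.205, 3.129, -0.005]
contact_force: [0.8, -0.7, 0.1]
opening: -0.0001
grip_force: 0.0
```

```bash
python3 - 2>/dev/null <<'E'
from h import *
im,d,c=snap('scene','s2.png'); o=get_obs(); p=o['tool_pos']; print(o['contact_force'],p[0]*np.cos(CY)+p[1]*np.sin(CY),p[2]-.173)
E
```

```text
[-0.06846488 -0.34937954  0.53488376] 0.49071109089601717 0.1441165296789027
```

View pics/s2.png

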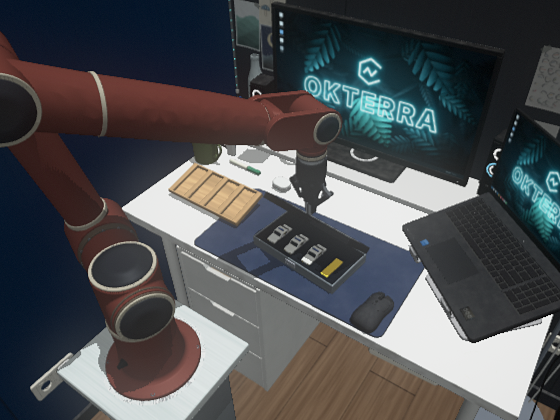

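The scene view shows the lid edge-on at (270,195)–(370,240), so it is following the finger. Continuing.

Request:
arm_command(plan=[[[1.1,0,0.8,0,0,0],[2.1,0,1.8,0,0,0],[3,0,2.8,0,0,0],[3.9,0,3.9,0,0,0],[4.6,0,5.1,0,0,0],[5.2,0,6.3,0,0,0],[5.7,0,7.6,0,0,0],[6.1,0,8.7,0,0,0],[6.1,0,8.9,0,0,0],[6.1,0,9.1,0,0,0],[6.1,0,9.1,0,0,0]]])

```text
t: 32.03
tool_pos: [0.4196, -0.1104, 0.2236]
tool_rot: [0.205, 3.132, -0.004]
contact_force: [0.4, -0.3, 0.3]
opening: -0.0
grip_force: 0.0
```

```bash
cat >> h.py <<'E'
def lid():
    im,d,c=snap('top'); P=world(d,c); a=P[...,0]*np.cos(CY)+P[...,1]*np.sin(CY); b=-P[...,0]*np.sin(CY)+P[...,1]*np.cos(CY)
    for lo in(-.19,.05):
        m=(a>.40)&(a<.575)&(b>lo)&(b<lo+.03)&(P[...,2]>.02)&(P[...,2]<.2); k=np.polyfit(a[m],P[...,2][m],1); print('slope',k[0].round(3),'z at a=.42,.55',np.polyval(k,[.42,.55]).round(4),m.sum())
    o=get_obs(); p=o['tool_pos']; print(o['contact_force'],'a,tip',p[0]*np.cos(CY)+p[1]*np.sin(CY),p[2]-.173)
E
python3 - 2>/dev/null <<'E'
from h import *
lid()
E
```

```text
slope -0.004 z at a=.42,.55 [0.0479 0.0475] 359
slope -0.001 z at a=.42,.55 [0.048  0.0478] 565
[ 0.03799519  1.20479287 -0.47377524] a,tip 0.43056682004424746 0.05106950613606545
```

Request:
arm_command(plan=[[[0,0,0.2,0,0,0],[0,0,0.3,0,0,0],[0,0,0.4,0,0,0],[0,0,0.4,0,0,0]]])

```text
t: 32.42
tool_pos: [0.4205, -0.1108, 0.2226]
tool_rot: [0.204, 3.131, -0.005]
contact_force: [-5.7, 2.7, 14.1]
opening: 0.0003
grip_force: 7.1
```

Request:
arm_command(plan=[[[0,0,-4,0,0,0],[0,0,-8,0,0,0],[0,0,-12,0,0,0],[0,0,-15,0,0,0],[0,0,-15,0,0,0],[0,0,-15,0,0,0],[0,0,-15,0,0,0],[0,0,-15,0,0,0],[0,0,-15,0,0,0]]])

```text
t: 33.17
tool_pos: [0.4185, -0.1098, 0.3677]
tool_rot: [0.205, 3.135, -0.002]
contact_force: [-0.6, -0.8, 0.2]
opening: 0.0002
grip_force: 0.0
```

```bash
python3 - 2>/dev/null <<'E'
from h import *
lid(); snap('wrist','w9.png')
E
```

```text
slope -0.013 z at a=.42,.55 [0.0489 0.0472] 286
slope 0.0 z at a=.42,.55 [0.0478 0.0478] 562
[-0.71650886  0.32585276  0.51066789] a,tip 0.4292934147463841 0.19491732764266217
```

View pics/w9.png

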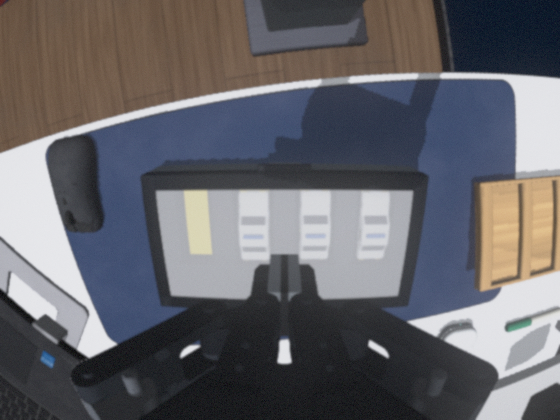

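The lid is shut flat, outlined from (145,175) to (425,300), with the three cars seen through its window and the tool clear above it.

```bash
python3 -c "
from station import *
print(finish_job())"
```

```text
the job is handed in; nothing more can be done
None
```

The job is handed in: all three cars present are pressed fully home in their own cutouts, the lid is closed flat, and the mouse, earbud case, marker and mug were not touched.

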